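# Set the fruit slicer to thickness 6 and put its pusher in

## Robot

A 6-joint arm with a two-finger parallel gripper is mounted at the origin on the work surface. World frame = base frame: x ahead of the robot, y to its left, z up, the work surface at z = 0. Lengths are in m, angles in rad, forces in N, time in s.
With the tool pointing down it reaches from about 0.35 to 0.875 m from the base axis. Payload 4.2 kg.
Tool frame: the origin (TCP) lies midway between the tips of the shut fingers; the grasp point (between the pads) lies 19 mm behind it; z points along the fingers, y is the direction in which the jaws open and shut (so a half turn about z gives the same grasp; the last joint's range is limited). The gripper opens to 87 mm and grips with 3 to 60 N. Pads are 19 mm wide; open, the fingers measure 117 mm over their backs; the gripper's body (75 mm by 190 mm) begins 51 mm behind the grasp point.
Start: joints at [-1.065, 0.385, 0.008, 0, -1.194, -0.259], TCP at [0.153, -0.606, 0.197] pointing down, gripper open.
Joint ranges: [-3.14, 3.14], [-1.21, 2.06], [-1.07, 1.41], [-3.16, 2.05], [-2.99, -0.16], [-3.1, 3.1]. Speed limits (rad/s): [2.79, 2.79, 3.14, 3.14, 3.14, 3.14].

## Interface

Orientations are given as a unit quaternion [x, y, z, w].
In Python, from rig import * gives the robot as it stands.
- The arm moves only by the tool jog_arm, never from a script. Its argument "motion" is a list of rows, each an object of numbers: "tx", "ty", "tz": the shift along the world's x, y, z each as a share of 400 mm, from -1 to 1; "ax", "ay", "az": the turn, a rotation vector about the world's x, y, z each as a share of pi rad, from -1 to 1. A call has 1 to 12 rows; each row is the pose to reach, as a shift and turn from the pose commanded when the call began, turning the shorter way round; what a row does not reach only later rows make up. A row lasts 1/10 s, in which the tool goes at most 50 mm and 8.59 degrees, less where a joint would pass 70% of its speed; a pose out of reach is approached as far as the arm can. A call with a number of a shift or a turn outside -1 to 1 is refused whole. A call with a gripper value outside its range is refused whole. "claw" is the closure, from -1 (fully open) to 1 (shut), so that 0 is half open, set as the call begins (left out, the last holds). The fingers move at their own pace and stop on an object; "grip_force" is the grip in N (left out, the last holds). Time passes only in rows, so rows that repeat a pose let the fingers close. It gives the time, the measured TCP pose, the force and the opening at its end, in the units of the state.
- state(): the state, without advancing time (a new reading comes with each control period).
- snapshot(name): name is "side" or "top"; returns the picture (480x640x3 uint8, blue, green, red); there is no depth.
- get_calibration(name): a dict with "K" (3x3 intrinsics, pixels), "R" (3x3) and "t" (3): a world point X has camera coordinates R X + t. Camera axes: x right, y down, z forward; pixel columns grow to the right and rows downward; lengths in m; the calibration is good to about 2 mm. A picture is of the moment at which its call begins. get_calibration takes no time and is no camera call.
- sign_off(): hands the job in, once; it reports no verdict.
The state is a dict: "clock": time; "joint_pos": joint angles; "joint_velocities": joint speeds; "joint_efforts": joint torques, N m; "eef_pos": TCP position; "tcp_rot": TCP orientation; "ft_force": force on the tool from outside, world axes, zero at the start; "ft_torque": the same for the moment, N m; "gripper_width": finger opening in m.
Only numpy, scipy, OpenCV 4.12 (cv2) and the standard library are available. Lean on these libraries where they do the work, as an engineer would, in place of code of your own. Each camera call takes 0.05 s, during which the arm holds its last target. There are 200 camera calls.

## Task

Get the fruit slicer ready: with a fingertip, gently push its index lever up to notch 6, one click at a time, letting it rest about half a second in each notch from 4 on, and never going past 6 or forcing or pinching the lever. Then set the square pusher upright in the feed chute, lowering it gently until its flange lies fully home on the rim, and let go. Leave the other things where they are.

Things in the scene. Friction and masses are not known exactly. Their poses are not given: they have to be found in the camera images.
- slicer: white countertop fruit slicer, fixed; housing 200 (x) x 260 (y) x 100 mm high; origin under its centre; x points away from the robot, y to the left, z up. The square feed chute stands on its +y half; on top of the -y half lies the index lever over a plate with one engraved stroke for each of its notches 0 to 8 (the strokes of 0 and 6 are longer).
- index_lever: flat dark steel lever arm, its top 110 mm above the counter; origin on its vertical pivot at (35, -60, 100) mm in the slicer's frame; the arm runs 60 mm towards the robot (its own -x) and ends in the thumb post. It clicks through notches 0 to 8 and stays where left. Delicate: more than 15 N between robot and lever damages it, and so does pinching the post.
- thumb_post (a point): centre of the lever's upright round black thumb post, 14 mm across, top 140 mm above the counter, this point 122 mm. Pushed in the slicer's +y (to the chute) the notch number rises. Post centre (x, y) in the slicer's frame: notch 0 (-20, -84.5) mm, 1 (-22, -79.3), 2 (-23.5, -73.4), 3 (-24.5, -66.6), 6 (-24, -48.5). Steps are uneven, 5 to 7 mm. Starts in notch 1, 2 or 3.
- lever_pivot (a point): the lever's pivot axis, on the housing's top face, at (35, -60, 100) mm in the slicer's frame. Feel of a click: the push on the post rises within about 1 mm to 4 or 5 N, grows to 5 to 8 N over the next 2 to 3 mm, and vanishes as the post jumps ahead by itself, 2 to 4 mm, into the next notch, clear of the finger. Stop pushing there.
- chute_mouth (a point): centre of the feed chute's upper rim, at (10, 75, 160) mm in the slicer's frame; x, y, z as the slicer's. Grey square tube, 62 mm wide inside, 72 mm outside, 60 mm deep, its sides parallel to the slicer's.
- pusher: loose white square pusher, 0.17 to 0.34 kg, 91 mm tall, standing on its foot; origin under its foot. From below: square plug 56 mm wide, 45 mm tall (lowest 6 mm only 50 mm wide), square flange 74 mm wide, 6 mm thick, grip bar 44 mm (its x) by 18 mm (its y), 40 mm tall. All sides parallel to its x and y.
- pusher_mid (a point): centre of the pusher, half-way up (45.5 mm above its foot); its grip bar's middle is 25.5 mm higher. Seated, the plug is down in the chute and the flange lies on the rim: this point is then 0.5 mm above chute_mouth. Any of the four ways round will do.
- tamper: bystander: loose white round tamper, 72 mm across and 90 mm tall with a round grip; belongs to another machine. Origin under its centre.
- cup: bystander: loose steel cup, 76 mm across, 85 mm tall. Origin under its centre.
- lid: bystander: loose white jar lid, 60 mm across, 14 mm thick, lying flat. Origin under its centre.
- spoon: bystander: spoon lying on the counter to the right of the slicer, along its x. Origin under its middle.
- jar_a: bystander: yellow jar 90 mm across, 170 mm tall, at the back. Origin under its centre.
- jar_b: bystander: green jar 90 mm across, 170 mm tall, at the back. Origin under its centre.
- bottle: bystander: green bottle 68 mm across, 190 mm tall, at the back. Origin under its centre.
Mind the look-alikes: they are no part of the job. What is shaped like the pusher but pink is not meant.

How it is judged:
By the outcome, as a careful person would: the job done as asked, in the order asked, and still so for the second after the job is handed in, with the robot touching nothing.
It also fails if it takes over 72 s, if anything falls off the work surface, if the arm or the gripper's body presses on something with over 40 N, if the wrist force passes 120 N, or if a joint passes its speed limit or range.

## Working session

There is one attempt and no reset: what is moved stays moved. The work goes in short steps, Python scripts to look and compute and a tool call to move; the robot and the scene stay as the last step left them, time stands still between calls to the robot, and variables do not carry over. Pictures are saved under pics/ and viewed, about 8 in all and at most 12, crops included, and the job is handed in when it is done.

Besides the shell and the picture viewer there is one more tool, called after ">>>" by a JSON object that holds its "name" and its "arguments". jog_arm: Moves the arm, as the interface text tells. Its arguments: {"type":"object","properties":{"motion":{"type":"array","items":{"type":"object","properties":{"tx":{"type":"number","minimum":-1,"maximum":1},"ty":{"type":"number","minimum":-1,"maximum":1},"tz":{"type":"number","minimum":-1,"maximum":1},"ax":{"type":"number","minimum":-1,"maximum":1},"ay":{"type":"number","minimum":-1,"maximum":1},"az":{"type":"number","minimum":-1,"maximum":1}}}},"claw":{"type":"number"},"grip_force":{"type":"number"}},"required":["motion"]}

```bash
mkdir -p pics; ls; python3 - <<'E'
from rig import *
import cv2, numpy as np
s=state(); print({k:np.round(v,3).tolist() for k,v in s.items()})
for n in ("side","top"):
    c=get_calibration(n); print(n,np.round(np.array(c["K"]),1).tolist(),np.round(np.array(c["R"]),4).tolist(),np.round(np.array(c["t"]),4).tolist())
    cv2.imwrite(f"pics/{n}0.png",snapshot(n))
E
```

```text
pics
{'clock': 0.0, 'joint_pos': [-1.065, 0.386, 0.007, -0.001, -1.194, -0.259], 'joint_velocities': [0.001, -0.001, 0.002, -0.001, -0.001, -0.001], 'joint_efforts': [-0.001, -39.067, 18.74, 4.22, 0.011, -0.0], 'eef_pos': [0.153, -0.605, 0.196], 'tcp_rot': [-0.123, 0.992, 0.001, -0.0], 'ft_force': [0.575, -0.298, 0.239], 'ft_torque': [0.021, 0.033, -0.002], 'gripper_width': 0.087}
side [[504.9, 0.0, 315.2], [0.0, 504.9, 242.6], [0.0, 0.0, 1.0]] [[-0.9941, -0.1073, -0.0161], [-0.0623, 0.6862, -0.7248], [0.0888, -0.7195, -0.6888]] [0.5308, 0.1723, 1.2035]
top [[532.6, 0.0, 320.5], [0.0, 532.6, 235.3], [0.0, 0.0, 1.0]] [[-0.0276, -0.9995, 0.0124], [-0.999, 0.0271, -0.0365], [0.0361, -0.0134, -0.9993]] [-0.028, 0.5476, 1.2781]
```

View pics/side0.png

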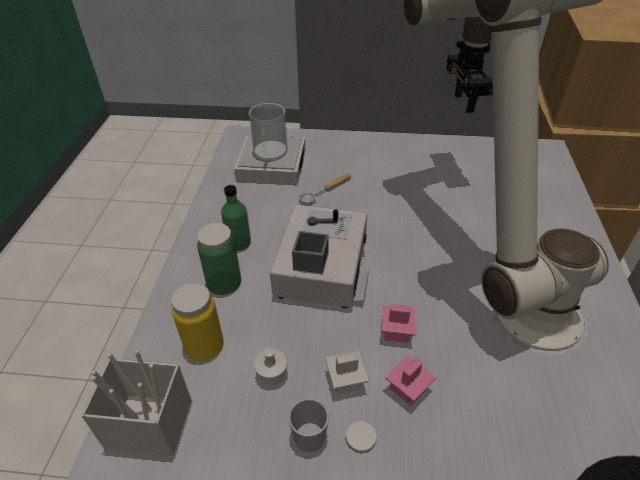

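View pics/top0.png

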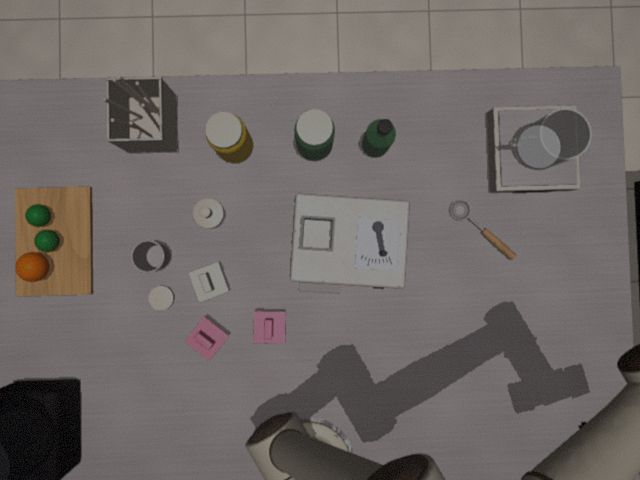

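Side view: the white square pusher is at (347,372), the slicer around (320,255), and the lever around (322,218). Top view: the pusher is at (209,282), the chute at (317,234), and the lever runs from (378,227) to (383,253). Things that could be taken for the pusher, by top-view pixel: the pink pushers (269,327) and (207,338), the round tamper (208,213) and the lid (160,298). I choose the white square one at (209,282) and check it in a crop.

```bash
cat > h.py <<'E'
from rig import *
import cv2, numpy as np
C={n:{k:np.array(v,float) for k,v in get_calibration(n).items()} for n in("side","top")}
def ray(n,p):
    c=C[n]; d=c["R"].T@np.linalg.inv(c["K"])@np.array([p[0],p[1],1.]); o=-c["R"].T@c["t"]; return o,d/np.linalg.norm(d)
def onz(n,p,z):
    o,d=ray(n,p); return o+d*(z-o[2])/d[2]
def tri(a,b):
    o1,d1=ray("side",a); o2,d2=ray("top",b)
    s=np.linalg.lstsq(np.c_[d1,-d2],o2-o1,rcond=None)[0]; p,q=o1+s[0]*d1,o2+s[1]*d2
    return (p+q)/2,np.linalg.norm(p-q)
def proj(n,X):
    c=C[n]; u=c["K"]@(c["R"]@np.asarray(X)+c["t"]); return u[:2]/u[2]
def crop(im,x,y,w,h,k): return cv2.resize(im[y:y+h,x:x+w],None,fx=k,fy=k,interpolation=cv2.INTER_CUBIC)
E
python3 - <<'E'
from h import *
s=cv2.imread("pics/side0.png");t=cv2.imread("pics/top0.png")
a=np.vstack([crop(t,285,185,130,110,6)[:, :780]]); cv2.imwrite("pics/c_top.png",a[:600])
b=np.hstack([crop(s,270,200,110,110,4),np.vstack([crop(s,320,345,60,55,4),crop(t,180,257,60,55,4)])]); cv2.imwrite("pics/c_mix.png",b); print(a.shape,b.shape)
# white masks
for n,im,box in(("top",t,(280,185,420,298)),("top",t,(185,258,235,304)),("side",s,(322,345,372,400))):
    x0,y0,x1,y1=box; g=cv2.cvtColor(im[y0:y1,x0:x1],cv2.COLOR_BGR2GRAY)
    th,m=cv2.threshold(g,0,255,cv2.THRESH_OTSU)
    cs=cv2.findContours(m,cv2.RETR_EXTERNAL,cv2.CHAIN_APPROX_NONE)[0]; c=max(cs,key=cv2.contourArea)+np.array([x0,y0])
    print(n,th,cv2.contourArea(c),np.round(cv2.boxPoints(cv2.minAreaRect(c)),1).tolist(), cv2.approxPolyDP(c,4,True)[:,0].tolist())
E
```

```text
(660, 780, 3) (440, 680, 3)
top 126.0 9335.0 [[290.8999938964844, 279.6000061035156], [296.70001220703125, 193.89999389648438], [409.0, 201.60000610351562], [403.1000061035156, 287.20001220703125]] [[297, 195], [292, 279], [403, 285], [407, 202]]
top 125.0 924.5 [[187.89999389648438, 272.29998779296875], [217.39999389648438, 261.6000061035156], [228.10000610351562, 291.1000061035156], [198.6999969482422, 301.79998779296875]] [[217, 262], [189, 273], [199, 301], [227, 291]]
side 110.0 2048.0 [[322.0, 345.0], [371.0, 345.0], [371.0, 399.0], [322.0, 399.0]] [[322, 345], [322, 399], [331, 399], [325, 370], [334, 387], [369, 381], [364, 383], [366, 395], [343, 399], [371, 399], [371, 345]]
```

View pics/c_top.png

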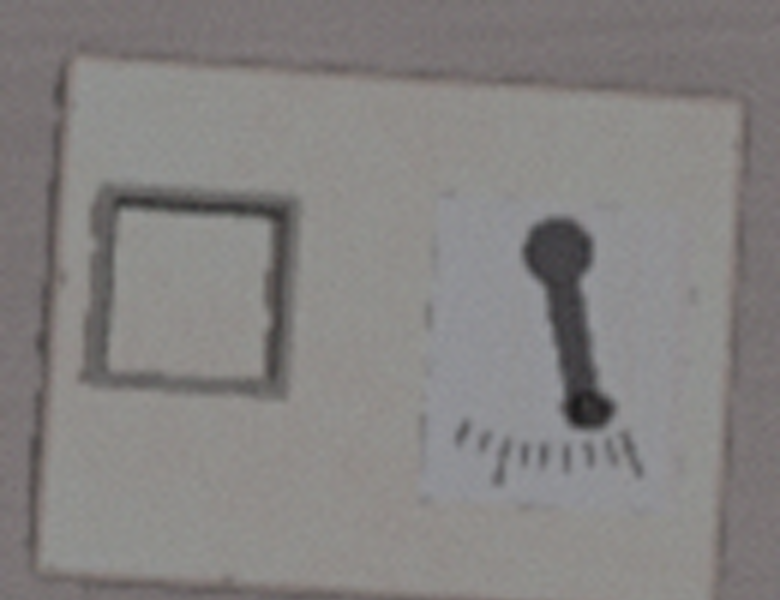

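View pics/c_mix.png

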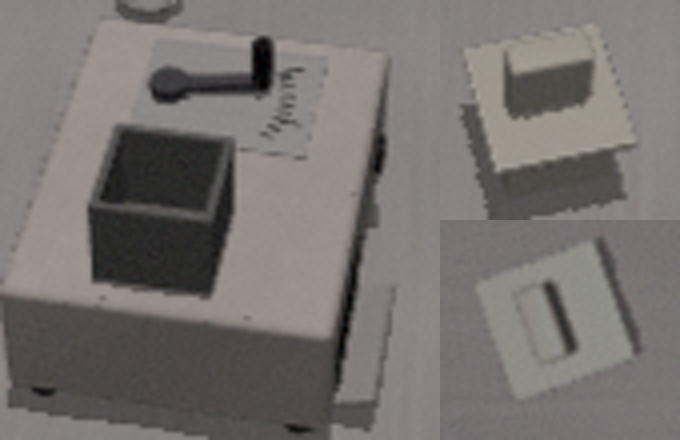

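The crops show the lever's post at notch 1 or 2. The white square pusher with its upright grip bar is confirmed, and the chute corners are clear in both views. Next I triangulate those corners.

```bash
python3 - <<'E'
from h import *
T=lambda p:(p[0]/6+285-.4,p[1]/6+185-.4); S=lambda p:(p[0]/4+270-.4,p[1]/4+200-.4)
PS=lambda p:((p[0]-440)/4+320-.4,p[1]/4+345-.4); PT=lambda p:((p[0]-440)/4+180-.4,(p[1]-220)/4+257-.4)
for n in C: print(n,-C[n]["R"].T@C[n]["t"])
ct=[(103,187),(300,198),(285,398),(85,382)]; cs=[(90,203),(116,125),(235,140),(212,215)]
# order +x+y, +x-y, -x-y, -x+y
P=[]
for a,b in zip(cs,ct):
    X,e=tri(S(a),T(b)); P.append(X); print("chute",X.round(4),round(e,4))
P=np.array(P); print("ctr",P.mean(0).round(4),"sides",np.linalg.norm(P-np.roll(P,1,0),axis=1).round(4),"yaw",np.degrees(np.arctan2(*((P[0]+P[3]-P[1]-P[2])[[0,1]]*[-1,1]))))
ctz=np.array([onz("top",T(b),.16) for b in ct]); print("top@.16",ctz.mean(0),np.degrees(np.arctan2(*((ctz[0]+ctz[3]-ctz[1]-ctz[2])[[0,1]]*[-1,1]))))
hz=np.array([onz("top",p,.1) for p in [T((72,58)),T((745,100)),T((715,600)),T((38,575))]]); print("house",hz.round(4).tolist(),"ctr",hz.mean(0))
e=hz[0]+hz[3]-hz[1]-hz[2]; yaw=np.arctan2(-e[0],e[1]); print("yaw",np.degrees(yaw),"len",np.linalg.norm(e)/2,np.linalg.norm(hz[0]+hz[1]-hz[2]-hz[3])/2)
P=[]
for a,b in zip([(495,168),(465,50),(590,25),(635,145)],[(478,283),(597,238),(637,353),(520,400)]):
    X,e=tri(PS(a),PT(b)); P.append(X); print("pusher",X.round(4),round(e,4))
P=np.array(P); print("ctr",P.mean(0).round(4),np.linalg.norm(P-np.roll(P,1,0),axis=1).round(4)); e=P[0]+P[3]-P[1]-P[2]; f=P[0]+P[1]-P[2]-P[3]; print(np.degrees(np.arctan2(-e[0],e[1])),np.degrees(np.arctan2(f[1],f[0])))
pt=np.array([onz("top",PT(b),.051) for b in [(478,283),(597,238),(637,353),(520,400)]]); print("top@.051",pt.mean(0))
bt=np.array([onz("top",PT(b),.091) for b in [(517,290),(541,282),(567,355),(545,362)]]); print("bar top@.091",bt.mean(0))
# bar top centre triangulated (side: bar top face centre)
print("lever pivot",tri(S((168,83)),T((558,248))), "post top",tri(S((262,42)),T((588,410))))
print("pivot@.11",onz("top",T((558,248)),.11),"post@.14",onz("top",T((590,411)),.14))
for z in (0,6): pass
for name,p in (("s0",(632,455)),("s6",(503,462)),("s8",(463,432))): print(name,onz("top",T(p),.1).round(4))
E
```

```text
side [0.43150538 0.80457941 0.96242446]
top [ 0.50002596 -0.02580426  1.29745383]
chute [ 0.5842 -0.0022  0.1613] 0.0004
chute [ 0.5787 -0.0724  0.1581] 0.0005
chute [ 0.5073 -0.065   0.1587] 0.0002
chute [0.5144 0.0058 0.166 ] 0.0007
ctr [ 0.5461 -0.0334  0.161 ] sides [0.0704 0.0705 0.0718 0.0715] yaw -5.118525338217723
top@.16 [ 0.54608361 -0.03337182  0.16      ] -5.446282712509021
house [[0.6374, 0.0094, 0.1], [0.6149, -0.2435, 0.1], [0.4275, -0.2259, 0.1], [0.444, 0.0271, 0.1]] ctr [ 0.53095269 -0.10821306  0.1       ]
yaw -4.407641016382315 len 0.25370835871595093 0.19123722767310228
pusher [0.4673 0.2664 0.0486] 0.0005
pusher [0.4903 0.1969 0.0463] 0.0022
pusher [0.4238 0.175  0.0468] 0.0003
pusher [0.3978 0.244  0.0447] 0.0005
ctr [0.4448 0.2206 0.0466] [0.0731 0.0732 0.07   0.0738]
19.442953610033193 18.009943741327067
top@.051 [0.44526517 0.2197149  0.051     ]
bar top@.091 [0.44513501 0.22060427 0.091     ]
lever pivot (array([ 0.5603053 , -0.17030742,  0.10766895]), np.float64(0.000638219729199421)) post top (array([ 0.49995921, -0.17505765,  0.14250154]), np.float64(0.00012594447153521873))
pivot@.11 [ 0.56050457 -0.16999492  0.11      ] post@.14 [ 0.49951392 -0.17610039  0.14      ]
s0 [ 0.4826 -0.1965  0.1   ]
s6 [ 0.4813 -0.148   0.1   ]
s8 [ 0.4929 -0.1334  0.1   ]
```

>>> {"name": "jog_arm", "arguments": {"motion": [{"tx": 0.86,"ty": 0.9775,"az": -0.105},{"tx": 0.86,"ty": 0.9775,"az": -0.105},{"tx": 0.86,"ty": 0.9775,"az": -0.105},{"tx": 0.86,"ty": 0.9775,"az": -0.105},{"tx": 0.86,"ty": 0.9775,"az": -0.105},{"tx": 0.86,"ty": 0.9775,"az": -0.105},{"tx": 0.86,"ty": 0.9775,"az": -0.105},{"tx": 0.86,"ty": 0.9775,"az": -0.105},{"tx": 0.86,"ty": 0.9775,"az": -0.105},{"tx": 0.86,"ty": 0.9775,"az": -0.105},{"tx": 0.86,"ty": 0.9775,"az": -0.105},{"tx": 0.86,"ty": 0.9775,"az": -0.105}], "claw": 1, "grip_force": 10}}

```text
schema error: expected keys tx, ty, tz, ax, ay, az
```

```bash
python3 - <<'E'
from h import *
t=cv2.imread("pics/top0.png"); k=6; g=cv2.cvtColor(crop(t,285,185,130,110,k),cv2.COLOR_BGR2GRAY)
c5=np.radians(-4.8); Rz=np.array([[np.cos(c5),-np.sin(c5)],[np.sin(c5),np.cos(c5)]]); O=np.array([.5302,-.1073])
sl=lambda w:(Rz.T@(np.asarray(w)[:2]-O))*1000
px=lambda p:(p[0]/k+285-.42,p[1]/k+185-.42)
m=(g<85).astype(np.uint8)
piv=sl(onz("top",px((558,248)),.11)); print("pivot sl",piv.round(1))
# arm axis: mid of dark run per row
A=[]
for r in range(295,380,6):
    xs=np.where(g[r,500:640]<100)[0]+500
    if len(xs): A.append(sl(onz("top",px((xs.mean(),r)),.11)))
A=np.array(A); f=np.polyfit(A[:,0],A[:,1],1); print("arm angle",np.degrees(np.arctan(f[0])),"from pivot",np.degrees(np.arctan2(A[:,1]-piv[1],piv[0]-A[:,0])).round(1))
# strokes: darkness along arc rows
roi=g.copy(); bl=cv2.subtract(cv2.GaussianBlur(g,(0,0),18),g)
m=((bl>12)).astype(np.uint8); m[:415]=0; m[490:]=0; m[:,:450]=0; m[:,650:]=0
n,l,st,ce=cv2.connectedComponentsWithStats(m)
for i in range(1,n):
    if st[i,4]>60:
        q=sl(onz("top",px(ce[i]),.1)); print(ce[i].round(),st[i,4],q.round(1),"ang",np.degrees(np.arctan2(-(q[1]+60),35-q[0])).round(1))
for a,b in zip("01236",[(-20,-84.5),(-22,-79.3),(-23.5,-73.4),(-24.5,-66.6),(-24,-48.5)]): print(a,np.degrees(np.arctan2(-(b[1]+60),35-b[0])).round(1))
print(state()["eef_pos"],state()["tcp_rot"])
E
```

```text
pivot sl [ 35.5 -59.9]
arm angle 13.341521860084763 from pivot [-10.3 -11.6 -10.7 -10.4 -10.2 -11.1 -11.6 -11.6 -11.7 -12.  -11.8 -11.8
 -11.8 -12.3 -12.3]
[588. 421.] 507 [-28.  -75.7] ang 14.0
[462. 432.] 275 [-34.9 -28.8] ang -24.1
[484. 441.] 158 [-37.7 -37.1] ang -17.5
[632. 455.] 431 [-40.1 -92.9] ang 23.7
[501. 464.] 428 [-45.9 -44.1] ang -11.1
[525. 453.] 155 [-41.6 -52.5] ang -5.6
[612. 454.] 117 [-40.1 -85.2] ang 18.5
[543. 455.] 195 [-41.7 -59.6] ang -0.3
[566. 459.] 173 [-42.8 -68.4] ang 6.1
[590. 455.] 130 [-41. -77.] ang 12.6
0 24.0
1 18.7
2 12.9
3 6.3
6 -11.0
[ 0.15257945 -0.60549518  0.19618026] [-1.23038220e-01  9.92401459e-01  9.55630792e-04 -1.63666409e-04]
```

The lever is in notch 2: its arm angle is 12–13°, and the strokes lie at 12.6° for notch 2, −0.3° for 4, −5.6° for 5 and −11.1° for 6. The schema needs all six keys in every row.

>>> {"name": "jog_arm", "arguments": {"motion": [{"tx": 0.86,"ty": 0.9775,"tz": 0,"ax": 0,"ay": 0,"az": -0.105},{"tx": 0.86,"ty": 0.9775,"tz": 0,"ax": 0,"ay": 0,"az": -0.105},{"tx": 0.86,"ty": 0.9775,"tz": 0,"ax": 0,"ay": 0,"az": -0.105},{"tx": 0.86,"ty": 0.9775,"tz": 0,"ax": 0,"ay": 0,"az": -0.105},{"tx": 0.86,"ty": 0.9775,"tz": 0,"ax": 0,"ay": 0,"az": -0.105},{"tx": 0.86,"ty": 0.9775,"tz": 0,"ax": 0,"ay": 0,"az": -0.105},{"tx": 0.86,"ty": 0.9775,"tz": 0,"ax": 0,"ay": 0,"az": -0.105},{"tx": 0.86,"ty": 0.9775,"tz": 0,"ax": 0,"ay": 0,"az": -0.105},{"tx": 0.86,"ty": 0.9775,"tz": 0,"ax": 0,"ay": 0,"az": -0.105},{"tx": 0.86,"ty": 0.9775,"tz": 0,"ax": 0,"ay": 0,"az": -0.105},{"tx": 0.86,"ty": 0.9775,"tz": 0,"ax": 0,"ay": 0,"az": -0.105},{"tx": 0.86,"ty": 0.9775,"tz": 0,"ax": 0,"ay": 0,"az": -0.105}], "claw": 1, "grip_force": 10}}

```text
clock: 1.3
eef_pos: [0.4985, -0.2125, 0.1965]
tcp_rot: [0.039, 0.999, 0.0, -0.0]
ft_force: [-0.2, 0.6, -0.6]
gripper_width: 0.0025
```

>>> {"name": "jog_arm", "arguments": {"motion": [{"tx": 0,"ty": 0,"tz": -0.1,"ax": 0,"ay": 0,"az": 0},{"tx": 0,"ty": 0,"tz": -0.17,"ax": 0,"ay": 0,"az": 0},{"tx": 0,"ty": 0,"tz": -0.195,"ax": 0,"ay": 0,"az": 0},{"tx": 0,"ty": 0,"tz": -0.195,"ax": 0,"ay": 0,"az": 0},{"tx": 0,"ty": 0,"tz": -0.195,"ax": 0,"ay": 0,"az": 0}]}}

```text
clock: 1.8
eef_pos: [0.4974, -0.2158, 0.1203]
tcp_rot: [0.042, 0.999, -0.0, 0.001]
ft_force: [-0.3, 0.0, 0.5]
gripper_width: 0.0007
```

```bash
python3 - <<'E'
from h import *
s=snapshot("side"); cv2.imwrite("pics/side1.png",s); cv2.imwrite("pics/c1.png",crop(s,280,170,110,90,7))
st=state(); print(st["eef_pos"],st["ft_force"],st["gripper_width"],proj("side",st["eef_pos"]))
E
```

```text
[ 0.49775762 -0.2156831   0.12078924] [0.51230039 0.3227968  0.45535445] 0.0006179788082886067 [337.10084318 206.59226591]
```

View pics/c1.png

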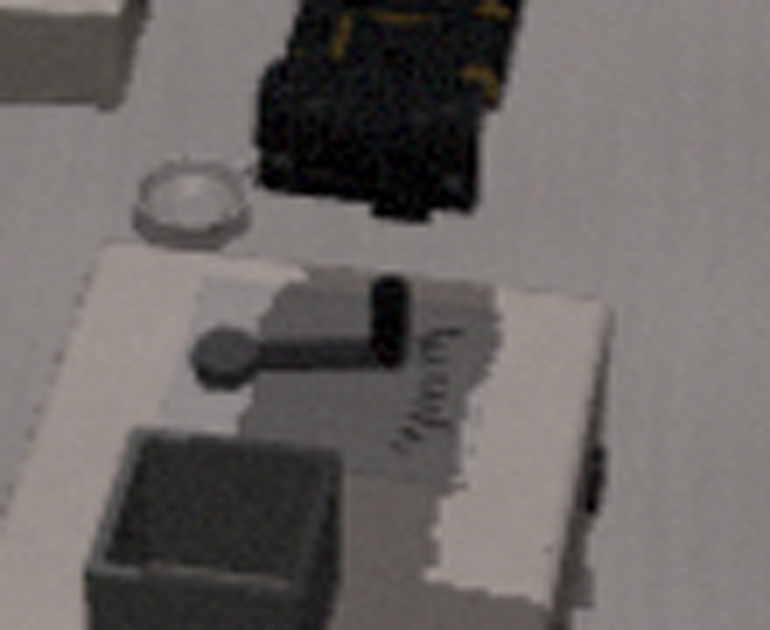

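```bash
python3 - <<'E'
from h import *
st=state(); e=np.array(st["eef_pos"]); print(st["clock"],e)
f=lambda X:((proj("side",X)-[280,170])*7).round()
for d in [(0,0,0),(0,.015,0),(0,-.015,0),(0.0095,.015,0),(0,.095,.07),(.0375,.095,.07),(-.0375,.095,.07),(.0375,-.095,.07),(0,.0375,.07),(.095,.0375,.07),(-.095,.0375,.07)]: print(d,f(e+d))
t=snapshot("top"); 
print("post2",f((.5006,-.1785,.14)),f((.5006,-.1785,.11)), "top tcp",proj("top",e))
s=snapshot("side");cv2.imwrite("pics/c2.png",np.hstack([crop(s,290,150,90,110,5),crop(t,340,190,69,110,5)]))
E
```

```text
1.85 [ 0.49775762 -0.2156831   0.12078924]
(0, 0, 0) [400. 256.]
(0, 0.015, 0) [397. 282.]
(0, -0.015, 0) [403. 231.]
(0.0095, 0.015, 0) [371. 280.]
(0, 0.095, 0.07) [381. 274.]
(0.0375, 0.095, 0.07) [272. 268.]
(-0.0375, 0.095, 0.07) [491. 280.]
(0.0375, -0.095, 0.07) [323. -51.]
(0, 0.0375, 0.07) [394. 170.]
(0.095, 0.0375, 0.07) [127. 155.]
(-0.095, 0.0375, 0.07) [665. 185.]
post2 [385. 280.] [384. 343.] top tcp [399.68819257 253.42754359]
```

View pics/c2.png

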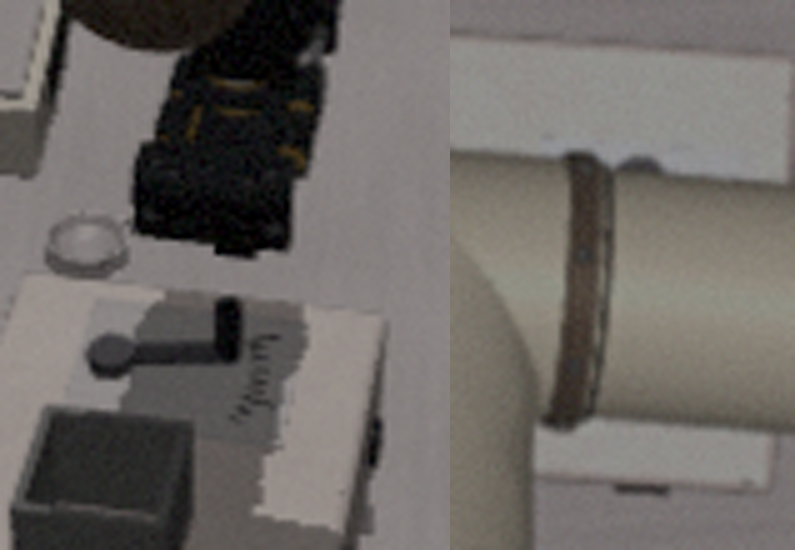

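The fingertip shows at crop (402,213), but the TCP projects to (400,256). Before pushing I check this against the start picture.

```bash
python3 - <<'E'
from h import *
e=np.array([.1526,-.6055,.1962]); yv=np.array([-.244,.97,0]); xv=np.array([-.97,-.244,0])
for k in (-.0585,-.0435,0,.0435,.0585): print(k,proj("side",e+k*yv), proj("side",e+k*yv+[0,0,.07]))
for k in (-.095,.095): print("body",k,[proj("side",e+k*yv+q*xv+[0,0,.07]).round(1).tolist() for q in(-.0375,.0375)])
s=cv2.imread("pics/side0.png"); a=crop(s,430,20,80,110,5)
b=crop(cv2.imread("pics/side1.png"),290,100,80,110,5); cv2.imwrite("pics/c3.png",np.hstack([a,b]))
E
```

```text
-0.0585 [455.35046026 101.91676893] [459.44433835  80.47801007]
-0.0435 [457.00409296 104.26530681] [461.18055104  82.74780698]
0 [461.93265092 111.26499001] [466.35981721  89.51879908]
0.0435 [467.06880771 118.5595112 ] [471.76455741  96.58455937]
0.0585 [468.89042605 121.14662722] [473.68322941  99.09289019]
body -0.095 [[443.4, 76.0], [467.2, 74.1]]
body 0.095 [[465.4, 106.5], [491.4, 104.2]]
```

View pics/c3.png

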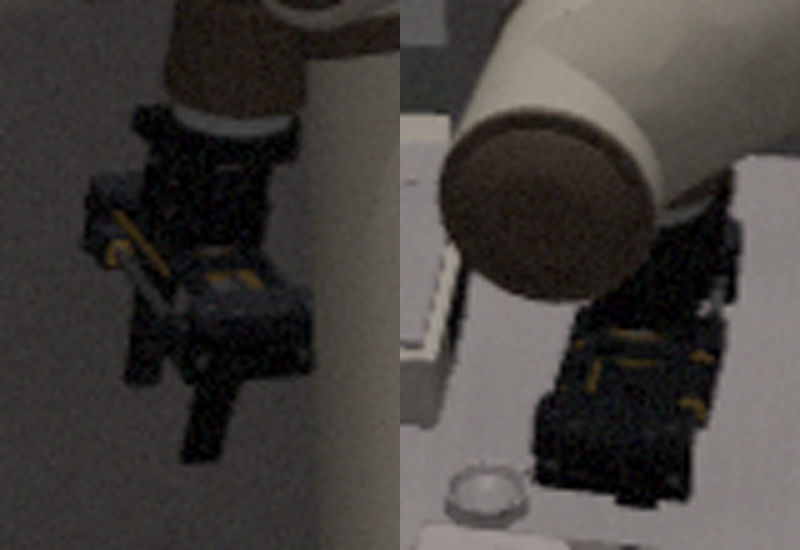

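Both pictures put the fingertip about 20 mm higher than the stated TCP would. A gentle touch on the fixed housing top (z = 0.100) beside the plate will settle it.

>>> {"name": "jog_arm", "arguments": {"motion": [{"tx": 0,"ty": 0,"tz": -0.015,"ax": 0,"ay": 0,"az": 0},{"tx": 0,"ty": 0,"tz": -0.03,"ax": 0,"ay": 0,"az": 0},{"tx": 0,"ty": 0,"tz": -0.0375,"ax": 0,"ay": 0,"az": 0},{"tx": 0,"ty": 0,"tz": -0.0375,"ax": 0,"ay": 0,"az": 0}]}}

```text
clock: 2.35
eef_pos: [0.4962, -0.2149, 0.1034]
tcp_rot: [0.042, 0.999, 0.0, -0.001]
ft_force: [0.8, 0.4, -0.0]
gripper_width: 0.0008
```

>>> {"name": "jog_arm", "arguments": {"motion": [{"tx": 0,"ty": 0,"tz": -0.0025,"ax": 0,"ay": 0,"az": 0},{"tx": 0,"ty": 0,"tz": -0.005,"ax": 0,"ay": 0,"az": 0},{"tx": 0,"ty": 0,"tz": -0.005,"ax": 0,"ay": 0,"az": 0}]}}

```text
clock: 2.65
eef_pos: [0.4967, -0.215, 0.1021]
tcp_rot: [0.042, 0.999, 0.0, -0.0]
ft_force: [-0.1, -0.2, -0.3]
gripper_width: 0.0005
```

>>> {"name": "jog_arm", "arguments": {"motion": [{"tx": 0,"ty": 0,"tz": -0.0025,"ax": 0,"ay": 0,"az": 0},{"tx": 0,"ty": 0,"tz": -0.005,"ax": 0,"ay": 0,"az": 0},{"tx": 0,"ty": 0,"tz": -0.005,"ax": 0,"ay": 0,"az": 0}]}}

```text
clock: 2.95
eef_pos: [0.4966, -0.215, 0.1]
tcp_rot: [0.042, 0.999, 0.0, -0.0]
ft_force: [-0.9, -0.1, 0.2]
gripper_width: 0.0004
```

>>> {"name": "jog_arm", "arguments": {"motion": [{"tx": 0,"ty": 0,"tz": -0.0025,"ax": 0,"ay": 0,"az": 0},{"tx": 0,"ty": 0,"tz": -0.005,"ax": 0,"ay": 0,"az": 0},{"tx": 0,"ty": 0,"tz": -0.005,"ax": 0,"ay": 0,"az": 0}]}}

```text
clock: 3.25
eef_pos: [0.4966, -0.215, 0.098]
tcp_rot: [0.042, 0.999, 0.0, -0.0]
ft_force: [-0.5, -0.2, 0.2]
gripper_width: 0.0007
```

>>> {"name": "jog_arm", "arguments": {"motion": [{"tx": 0,"ty": 0,"tz": -0.0025,"ax": 0,"ay": 0,"az": 0},{"tx": 0,"ty": 0,"tz": -0.005,"ax": 0,"ay": 0,"az": 0},{"tx": 0,"ty": 0,"tz": -0.005,"ax": 0,"ay": 0,"az": 0}]}}

```text
clock: 3.55
eef_pos: [0.4966, -0.215, 0.096]
tcp_rot: [0.042, 0.999, 0.0, -0.0]
ft_force: [-0.6, 0.4, -0.3]
gripper_width: 0.0004
```

```bash
python3 - <<'E'
from h import *
s=snapshot("side"); cv2.imwrite("pics/side2.png",s); t=snapshot("top"); cv2.imwrite("pics/top2.png",t)
st=state(); e=np.array(st["eef_pos"]); print(e,st["ft_force"],(proj("side",e)-[290,150])*5)
cv2.imwrite("pics/c4.png",crop(s,290,150,90,110,5))
E
```

```text
[ 0.49668809 -0.21503453  0.09611437] [-0.45449997  0.15313586 -0.05456264] [236.78679054 319.9378573 ]
```

View pics/c4.png

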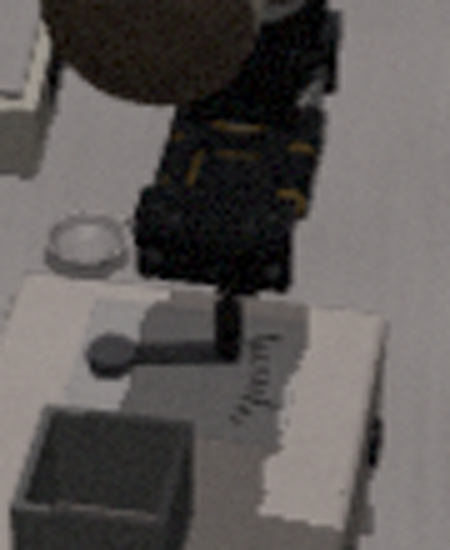

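>>> {"name": "jog_arm", "arguments": {"motion": [{"tx": 0,"ty": 0,"tz": -0.005,"ax": 0,"ay": 0,"az": 0},{"tx": 0,"ty": 0,"tz": -0.01,"ax": 0,"ay": 0,"az": 0},{"tx": 0,"ty": 0,"tz": -0.01,"ax": 0,"ay": 0,"az": 0}]}}

```text
clock: 3.95
eef_pos: [0.4964, -0.215, 0.0918]
tcp_rot: [0.042, 0.999, 0.0, -0.0]
ft_force: [-1.4, -0.3, -0.6]
gripper_width: 0.0007
```

>>> {"name": "jog_arm", "arguments": {"motion": [{"tx": 0,"ty": 0,"tz": -0.0025,"ax": 0,"ay": 0,"az": 0},{"tx": 0,"ty": 0,"tz": -0.005,"ax": 0,"ay": 0,"az": 0},{"tx": 0,"ty": 0,"tz": -0.005,"ax": 0,"ay": 0,"az": 0}]}}

```text
clock: 4.25
eef_pos: [0.4966, -0.215, 0.09]
tcp_rot: [0.042, 0.999, 0.0, -0.0]
ft_force: [-1.6, -0.4, -0.2]
gripper_width: 0.0006
```

>>> {"name": "jog_arm", "arguments": {"motion": [{"tx": 0,"ty": 0,"tz": -0.0025,"ax": 0,"ay": 0,"az": 0},{"tx": 0,"ty": 0,"tz": -0.005,"ax": 0,"ay": 0,"az": 0},{"tx": 0,"ty": 0,"tz": -0.005,"ax": 0,"ay": 0,"az": 0}]}}

```text
clock: 4.55
eef_pos: [0.4966, -0.215, 0.088]
tcp_rot: [0.042, 0.999, 0.0, -0.0]
ft_force: [0.0, -0.1, -0.1]
gripper_width: 0.0005
```

>>> {"name": "jog_arm", "arguments": {"motion": [{"tx": 0,"ty": 0,"tz": -0.0025,"ax": 0,"ay": 0,"az": 0},{"tx": 0,"ty": 0,"tz": -0.005,"ax": 0,"ay": 0,"az": 0},{"tx": 0,"ty": 0,"tz": -0.005,"ax": 0,"ay": 0,"az": 0}]}}

```text
clock: 4.85
eef_pos: [0.4966, -0.215, 0.086]
tcp_rot: [0.042, 0.999, 0.0, -0.0]
ft_force: [0.3, 0.2, 0.8]
gripper_width: 0.0003
```

```bash
python3 - <<'E'
from h import *
st=state(); print({k:np.round(v,4).tolist() for k,v in st.items()})
E
```

```text
{'clock': 4.85, 'joint_pos': [-0.1089, 0.3532, -0.3501, -0.0, -0.8679, -1.545], 'joint_velocities': [0.0004, -0.0005, 0.0034, 0.0014, -0.002, 0.0022], 'joint_efforts': [0.0054, -34.0069, 15.3231, 3.4356, -0.0635, 0.0001], 'eef_pos': [0.4966, -0.215, 0.086], 'tcp_rot': [0.0415, 0.9991, 0.0, -0.0002], 'ft_force': [0.34, 0.2206, 0.831], 'ft_torque': [-0.0235, -0.0083, 0.0085], 'gripper_width': 0.0003}
```

>>> {"name": "jog_arm", "arguments": {"motion": [{"tx": 0,"ty": 0,"tz": -0.0025,"ax": 0,"ay": 0,"az": 0},{"tx": 0,"ty": 0,"tz": -0.005,"ax": 0,"ay": 0,"az": 0},{"tx": 0,"ty": 0,"tz": -0.005,"ax": 0,"ay": 0,"az": 0}]}}

```text
clock: 5.15
eef_pos: [0.4966, -0.215, 0.084]
tcp_rot: [0.042, 0.999, 0.0, -0.0]
ft_force: [0.5, -0.4, 0.3]
gripper_width: 0.0002
```

>>> {"name": "jog_arm", "arguments": {"motion": [{"tx": 0,"ty": 0,"tz": -0.0025,"ax": 0,"ay": 0,"az": 0},{"tx": 0,"ty": 0,"tz": -0.004,"ax": 0,"ay": 0,"az": 0},{"tx": 0,"ty": 0,"tz": -0.004,"ax": 0,"ay": 0,"az": 0}]}}

```text
clock: 5.45
eef_pos: [0.4966, -0.215, 0.0824]
tcp_rot: [0.042, 0.999, 0.0, -0.0]
ft_force: [-0.6, -0.4, 0.4]
gripper_width: 0.0003
```

>>> {"name": "jog_arm", "arguments": {"motion": [{"tx": 0,"ty": 0,"tz": -0.0025,"ax": 0,"ay": 0,"az": 0},{"tx": 0,"ty": 0,"tz": -0.005,"ax": 0,"ay": 0,"az": 0},{"tx": 0,"ty": 0,"tz": -0.005,"ax": 0,"ay": 0,"az": 0}]}}

```text
clock: 5.75
eef_pos: [0.4966, -0.215, 0.0804]
tcp_rot: [0.042, 0.999, 0.0, -0.0]
ft_force: [-0.1, 0.6, 0.1]
gripper_width: 0.0006
```

```bash
python3 - <<'E'
from h import *
# silhouettes of the black gripper in side1 (z=.1207) and side2 (z=.0961), and base check
for n in ("side1","side2"):
    s=cv2.imread(f"pics/{n}.png"); g=cv2.cvtColor(s,cv2.COLOR_BGR2GRAY); m=(g<45).astype(np.uint8)
    for c in range(314,352,3):
        r=np.where(m[150:215,c])[0]+150; print((c,int(r.max())) if len(r) else (c,None),end=" ")
    print()
t=cv2.imread("pics/top2.png"); cv2.imwrite("pics/c5.png",np.hstack([crop(t,330,180,160,150,3),crop(t,330,180,1,150,3)]))
print("base origin in side/top",proj("side",(0,0,0)),proj("top",(0,0,0)))
print(state()["ft_force"],state()["eef_pos"])
E
```

```text
(314, 158) (317, 195) (320, 196) (323, 197) (326, 197) (329, 198) (332, 198) (335, 214) (338, 201) (341, 199) (344, 199) (347, 198) (350, 184) 
(314, 168) (317, 198) (320, 204) (323, 205) (326, 205) (329, 206) (332, 206) (335, 214) (338, 208) (341, 207) (344, 207) (347, 206) (350, 192) 
base origin in side/top [537.92703677 314.95484027] [308.77261418 463.48756918]
[-0.06316008  0.61292633  0.14414745] [ 0.49657492 -0.21499662  0.08036059]
```

>>> {"name": "jog_arm", "arguments": {"motion": [{"tx": 0,"ty": 0,"tz": -0.0025,"ax": 0,"ay": 0,"az": 0},{"tx": 0,"ty": 0,"tz": -0.005,"ax": 0,"ay": 0,"az": 0},{"tx": 0,"ty": 0,"tz": -0.005,"ax": 0,"ay": 0,"az": 0}]}}

```text
clock: 6.05
eef_pos: [0.4966, -0.215, 0.0784]
tcp_rot: [0.042, 0.999, 0.0, -0.0]
ft_force: [-0.6, -0.7, 0.6]
gripper_width: 0.0003
```

>>> {"name": "jog_arm", "arguments": {"motion": [{"tx": 0,"ty": 0,"tz": -0.0025,"ax": 0,"ay": 0,"az": 0},{"tx": 0,"ty": 0,"tz": -0.005,"ax": 0,"ay": 0,"az": 0},{"tx": 0,"ty": 0,"tz": -0.005,"ax": 0,"ay": 0,"az": 0}]}}

```text
clock: 6.35
eef_pos: [0.4966, -0.215, 0.0764]
tcp_rot: [0.042, 0.999, 0.0, -0.0]
ft_force: [-0.2, -0.3, -0.2]
gripper_width: 0.0003
```

>>> {"name": "jog_arm", "arguments": {"motion": [{"tx": 0,"ty": 0,"tz": -0.0025,"ax": 0,"ay": 0,"az": 0},{"tx": 0,"ty": 0,"tz": -0.005,"ax": 0,"ay": 0,"az": 0},{"tx": 0,"ty": 0,"tz": -0.005,"ax": 0,"ay": 0,"az": 0}]}}

```text
clock: 6.65
eef_pos: [0.4968, -0.2151, 0.0751]
tcp_rot: [0.041, 0.999, -0.0, 0.0]
ft_force: [-0.5, 0.1, 3.8]
gripper_width: 0.0004
```

Touch found at reported z = 0.0755, where the tip is really at 0.100. So the true fingertip is about 24.5 mm above the reported TCP, which agrees with both pictures, and I correct all heights by that. Next I lift to a tip height of about 0.118 and approach the post.

>>> {"name": "jog_arm", "arguments": {"motion": [{"tx": 0,"ty": 0,"tz": 0.025,"ax": 0,"ay": 0,"az": 0},{"tx": 0,"ty": 0,"tz": 0.0475,"ax": 0,"ay": 0,"az": 0},{"tx": 0.001,"ty": 0.01,"tz": 0.0475,"ax": 0,"ay": 0,"az": 0},{"tx": 0.002,"ty": 0.02,"tz": 0.0475,"ax": 0,"ay": 0,"az": 0},{"tx": 0.002,"ty": 0.02,"tz": 0.0475,"ax": 0,"ay": 0,"az": 0}]}}

```text
clock: 7.15
eef_pos: [0.4973, -0.2064, 0.0934]
tcp_rot: [0.041, 0.999, 0.0, -0.0]
ft_force: [-0.4, 0.5, -0.6]
gripper_width: 0.0005
```

>>> {"name": "jog_arm", "arguments": {"motion": [{"tx": 0,"ty": 0.0025,"tz": 0,"ax": 0,"ay": 0,"az": 0},{"tx": 0,"ty": 0.005,"tz": 0,"ax": 0,"ay": 0,"az": 0},{"tx": 0,"ty": 0.005,"tz": 0,"ax": 0,"ay": 0,"az": 0}]}}

```text
clock: 7.45
eef_pos: [0.4974, -0.2049, 0.0933]
tcp_rot: [0.041, 0.999, 0.0, -0.0]
ft_force: [-0.7, 0.7, -0.4]
gripper_width: 0.0004
```

>>> {"name": "jog_arm", "arguments": {"motion": [{"tx": 0,"ty": 0.0025,"tz": 0,"ax": 0,"ay": 0,"az": 0},{"tx": 0,"ty": 0.005,"tz": 0,"ax": 0,"ay": 0,"az": 0},{"tx": 0,"ty": 0.005,"tz": 0,"ax": 0,"ay": 0,"az": 0}]}}

```text
clock: 7.75
eef_pos: [0.4975, -0.203, 0.0935]
tcp_rot: [0.042, 0.999, 0.0, -0.0]
ft_force: [0.2, 0.8, -0.3]
gripper_width: 0.0002
```

>>> {"name": "jog_arm", "arguments": {"motion": [{"tx": 0,"ty": 0.0025,"tz": 0,"ax": 0,"ay": 0,"az": 0},{"tx": 0,"ty": 0.005,"tz": 0,"ax": 0,"ay": 0,"az": 0},{"tx": 0,"ty": 0.005,"tz": 0,"ax": 0,"ay": 0,"az": 0}]}}

```text
clock: 8.05
eef_pos: [0.4975, -0.2009, 0.0936]
tcp_rot: [0.041, 0.999, 0.0, 0.0]
ft_force: [-0.0, 0.3, 0.7]
gripper_width: 0.0003
```

>>> {"name": "jog_arm", "arguments": {"motion": [{"tx": 0,"ty": 0.0025,"tz": 0,"ax": 0,"ay": 0,"az": 0},{"tx": 0,"ty": 0.0025,"tz": 0,"ax": 0,"ay": 0,"az": 0}]}}

```text
clock: 8.25
eef_pos: [0.4975, -0.1999, 0.0936]
tcp_rot: [0.041, 0.999, 0.0, 0.0]
ft_force: [-0.3, -0.2, -0.1]
gripper_width: 0.0005
```

>>> {"name": "jog_arm", "arguments": {"motion": [{"tx": 0,"ty": 0.0025,"tz": 0,"ax": 0,"ay": 0,"az": 0},{"tx": 0,"ty": 0.0025,"tz": 0,"ax": 0,"ay": 0,"az": 0}]}}

```text
clock: 8.45
eef_pos: [0.4975, -0.199, 0.0936]
tcp_rot: [0.041, 0.999, 0.0, 0.0]
ft_force: [-0.7, -0.0, -0.7]
gripper_width: 0.0006
```

>>> {"name": "jog_arm", "arguments": {"motion": [{"tx": 0,"ty": 0.0025,"tz": 0,"ax": 0,"ay": 0,"az": 0},{"tx": 0,"ty": 0.0025,"tz": 0,"ax": 0,"ay": 0,"az": 0}]}}

```text
clock: 8.65
eef_pos: [0.4975, -0.1979, 0.0936]
tcp_rot: [0.041, 0.999, 0.0, 0.0]
ft_force: [0.4, -0.4, -0.1]
gripper_width: 0.0007
```

>>> {"name": "jog_arm", "arguments": {"motion": [{"tx": 0,"ty": 0.0025,"tz": 0,"ax": 0,"ay": 0,"az": 0},{"tx": 0,"ty": 0.0025,"tz": 0,"ax": 0,"ay": 0,"az": 0}]}}

```text
clock: 8.85
eef_pos: [0.4975, -0.197, 0.0936]
tcp_rot: [0.041, 0.999, 0.0, -0.0]
ft_force: [0.2, 0.2, -0.3]
gripper_width: 0.0005
```

>>> {"name": "jog_arm", "arguments": {"motion": [{"tx": 0,"ty": 0.0025,"tz": 0,"ax": 0,"ay": 0,"az": 0},{"tx": 0,"ty": 0.0025,"tz": 0,"ax": 0,"ay": 0,"az": 0}]}}

```text
clock: 9.05
eef_pos: [0.4975, -0.196, 0.0935]
tcp_rot: [0.042, 0.999, 0.0, -0.0]
ft_force: [-0.2, -0.5, 1.1]
gripper_width: 0.0007
```

>>> {"name": "jog_arm", "arguments": {"motion": [{"tx": 0,"ty": 0.0025,"tz": 0,"ax": 0,"ay": 0,"az": 0},{"tx": 0,"ty": 0.0025,"tz": 0,"ax": 0,"ay": 0,"az": 0}]}}

```text
clock: 9.25
eef_pos: [0.4975, -0.195, 0.0935]
tcp_rot: [0.041, 0.999, 0.0, -0.0]
ft_force: [0.3, -0.5, 0.1]
gripper_width: 0.0007
```

>>> {"name": "jog_arm", "arguments": {"motion": [{"tx": 0,"ty": 0.0025,"tz": 0,"ax": 0,"ay": 0,"az": 0},{"tx": 0,"ty": 0.0025,"tz": 0,"ax": 0,"ay": 0,"az": 0}]}}

```text
clock: 9.45
eef_pos: [0.4975, -0.1942, 0.0936]
tcp_rot: [0.041, 0.999, -0.0, 0.0]
ft_force: [0.5, -1.2, -0.5]
gripper_width: 0.0004
```

```bash
python3 - <<'E'
from h import *
s=snapshot("side"); cv2.imwrite("pics/side3.png",s); a=cv2.imread("pics/side2.png")
st=state(); print(st["eef_pos"],st["ft_force"])
g=cv2.convertScaleAbs(crop(s,300,180,70,60,8),alpha=2.2)
cv2.imwrite("pics/c6.png",g)
E
```

```text
[ 0.49749963 -0.19413296  0.09357298] [-0.30650635 -0.69550209  0.3885613 ]
```

View pics/c6.png

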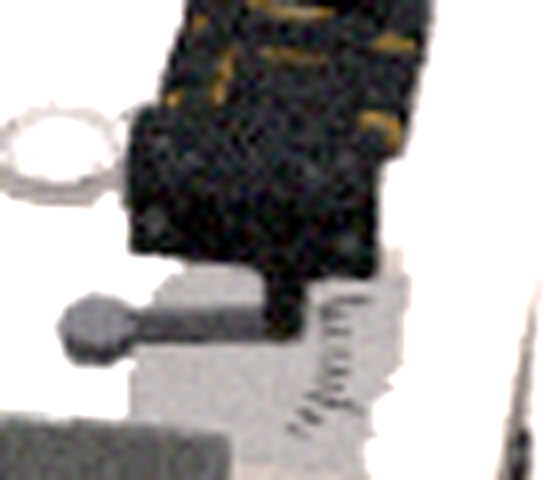

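>>> {"name": "jog_arm", "arguments": {"motion": [{"tx": 0,"ty": 0.0025,"tz": 0,"ax": 0,"ay": 0,"az": 0},{"tx": 0,"ty": 0.0025,"tz": 0,"ax": 0,"ay": 0,"az": 0}]}}

```text
clock: 9.7
eef_pos: [0.4974, -0.1936, 0.0936]
tcp_rot: [0.042, 0.999, -0.0, -0.0]
ft_force: [-0.8, -4.2, -0.3]
gripper_width: 0.0003
```

>>> {"name": "jog_arm", "arguments": {"motion": [{"tx": 0,"ty": 0.0025,"tz": 0,"ax": 0,"ay": 0,"az": 0},{"tx": 0,"ty": 0.0025,"tz": 0,"ax": 0,"ay": 0,"az": 0}]}}

```text
clock: 9.9
eef_pos: [0.4972, -0.1928, 0.0936]
tcp_rot: [0.042, 0.999, -0.001, -0.0]
ft_force: [0.1, -5.3, -0.6]
gripper_width: 0.0008
```

>>> {"name": "jog_arm", "arguments": {"motion": [{"tx": 0,"ty": 0.0025,"tz": 0,"ax": 0,"ay": 0,"az": 0},{"tx": 0,"ty": 0.0025,"tz": 0,"ax": 0,"ay": 0,"az": 0}]}}

```text
clock: 10.1
eef_pos: [0.4972, -0.192, 0.0937]
tcp_rot: [0.041, 0.999, -0.001, -0.0]
ft_force: [-1.5, -7.4, -0.7]
gripper_width: 0.0007
```

>>> {"name": "jog_arm", "arguments": {"motion": [{"tx": 0,"ty": 0.002,"tz": 0,"ax": 0,"ay": 0,"az": 0},{"tx": 0,"ty": 0.002,"tz": 0,"ax": 0,"ay": 0,"az": 0}]}}

```text
clock: 10.3
eef_pos: [0.4973, -0.1915, 0.0937]
tcp_rot: [0.041, 0.999, -0.001, -0.0]
ft_force: [-0.5, -6.9, -0.5]
gripper_width: 0.0005
```

>>> {"name": "jog_arm", "arguments": {"motion": [{"tx": 0,"ty": 0.002,"tz": 0,"ax": 0,"ay": 0,"az": 0},{"tx": 0,"ty": 0.002,"tz": 0,"ax": 0,"ay": 0,"az": 0}]}}

```text
clock: 10.5
eef_pos: [0.4973, -0.1893, 0.0935]
tcp_rot: [0.042, 0.999, 0.0, -0.0]
ft_force: [-0.7, 0.4, 0.2]
gripper_width: 0.0006
```

Notch 3 reached. Now the next click, towards notch 4.

>>> {"name": "jog_arm", "arguments": {"motion": [{"tx": 0,"ty": 0.003,"tz": 0,"ax": 0,"ay": 0,"az": 0},{"tx": 0,"ty": 0.006,"tz": 0,"ax": 0,"ay": 0,"az": 0},{"tx": 0,"ty": 0.009,"tz": 0,"ax": 0,"ay": 0,"az": 0},{"tx": 0,"ty": 0.009,"tz": 0,"ax": 0,"ay": 0,"az": 0}]}}

```text
clock: 10.9
eef_pos: [0.497, -0.1862, 0.0935]
tcp_rot: [0.041, 0.999, -0.0, -0.001]
ft_force: [-1.6, -4.5, 1.1]
gripper_width: 0.0004
```

>>> {"name": "jog_arm", "arguments": {"motion": [{"tx": 0,"ty": 0.002,"tz": 0,"ax": 0,"ay": 0,"az": 0},{"tx": 0,"ty": 0.002,"tz": 0,"ax": 0,"ay": 0,"az": 0}]}}

```text
clock: 11.1
eef_pos: [0.4969, -0.1856, 0.0935]
tcp_rot: [0.041, 0.999, -0.0, -0.001]
ft_force: [-1.8, -5.3, 0.3]
gripper_width: 0.0006
```

>>> {"name": "jog_arm", "arguments": {"motion": [{"tx": 0,"ty": 0.002,"tz": 0,"ax": 0,"ay": 0,"az": 0},{"tx": 0,"ty": 0.002,"tz": 0,"ax": 0,"ay": 0,"az": 0}]}}

```text
clock: 11.3
eef_pos: [0.4969, -0.185, 0.0936]
tcp_rot: [0.041, 0.999, -0.001, -0.001]
ft_force: [-1.0, -5.8, 0.4]
gripper_width: 0.0005
```

>>> {"name": "jog_arm", "arguments": {"motion": [{"tx": 0,"ty": 0.0015,"tz": 0,"ax": 0,"ay": 0,"az": 0},{"tx": 0,"ty": 0.0015,"tz": 0,"ax": 0,"ay": 0,"az": 0}]}}

```text
clock: 11.5
eef_pos: [0.497, -0.1843, 0.0936]
tcp_rot: [0.041, 0.999, -0.001, -0.001]
ft_force: [-1.9, -7.1, -0.4]
gripper_width: 0.0005
```

>>> {"name": "jog_arm", "arguments": {"motion": [{"tx": 0,"ty": 0.0015,"tz": 0,"ax": 0,"ay": 0,"az": 0},{"tx": 0,"ty": 0.0015,"tz": 0,"ax": 0,"ay": 0,"az": 0}]}}

```text
clock: 11.7
eef_pos: [0.4973, -0.1838, 0.0936]
tcp_rot: [0.041, 0.999, -0.001, -0.0]
ft_force: [-1.6, -5.2, 0.5]
gripper_width: 0.0006
```

>>> {"name": "jog_arm", "arguments": {"motion": [{"tx": 0,"ty": 0.0015,"tz": 0,"ax": 0,"ay": 0,"az": 0},{"tx": 0,"ty": 0.0015,"tz": 0,"ax": 0,"ay": 0,"az": 0}]}}

```text
clock: 11.9
eef_pos: [0.4975, -0.1821, 0.0935]
tcp_rot: [0.042, 0.999, 0.0, 0.0]
ft_force: [-1.4, -0.2, -0.2]
gripper_width: 0.0007
```

Notch 4. Rest 0.6 s, then on towards 5.

>>> {"name": "jog_arm", "arguments": {"motion": [{"tx": 0,"ty": 0,"tz": 0,"ax": 0,"ay": 0,"az": 0},{"tx": 0,"ty": 0,"tz": 0,"ax": 0,"ay": 0,"az": 0},{"tx": 0,"ty": 0,"tz": 0,"ax": 0,"ay": 0,"az": 0},{"tx": 0,"ty": 0,"tz": 0,"ax": 0,"ay": 0,"az": 0},{"tx": 0,"ty": 0,"tz": 0,"ax": 0,"ay": 0,"az": 0},{"tx": 0,"ty": 0,"tz": 0,"ax": 0,"ay": 0,"az": 0},{"tx": 0,"ty": 0.002,"tz": 0,"ax": 0,"ay": 0,"az": 0},{"tx": 0,"ty": 0.004,"tz": 0,"ax": 0,"ay": 0,"az": 0},{"tx": 0,"ty": 0.006,"tz": 0,"ax": 0,"ay": 0,"az": 0},{"tx": 0,"ty": 0.006,"tz": 0,"ax": 0,"ay": 0,"az": 0}]}}

```text
clock: 12.9
eef_pos: [0.4975, -0.1804, 0.0936]
tcp_rot: [0.041, 0.999, -0.0, 0.0]
ft_force: [0.4, -3.1, 0.5]
gripper_width: 0.0004
```

>>> {"name": "jog_arm", "arguments": {"motion": [{"tx": 0,"ty": 0.0015,"tz": 0,"ax": 0,"ay": 0,"az": 0},{"tx": 0,"ty": 0.0015,"tz": 0,"ax": 0,"ay": 0,"az": 0}]}}

```text
clock: 13.1
eef_pos: [0.4975, -0.18, 0.0936]
tcp_rot: [0.042, 0.999, -0.0, -0.0]
ft_force: [0.1, -4.7, -0.7]
gripper_width: 0.0002
```

Contact at −0.1807, as predicted for notch 4 (−0.1805).

>>> {"name": "jog_arm", "arguments": {"motion": [{"tx": 0,"ty": 0.0015,"tz": 0,"ax": 0,"ay": 0,"az": 0},{"tx": 0,"ty": 0.0015,"tz": 0,"ax": 0,"ay": 0,"az": 0}]}}

```text
clock: 13.3
eef_pos: [0.4975, -0.1795, 0.0936]
tcp_rot: [0.042, 0.999, -0.0, -0.0]
ft_force: [0.4, -5.7, -0.8]
gripper_width: 0.0002
```

>>> {"name": "jog_arm", "arguments": {"motion": [{"tx": 0,"ty": 0.0015,"tz": 0,"ax": 0,"ay": 0,"az": 0},{"tx": 0,"ty": 0.0015,"tz": 0,"ax": 0,"ay": 0,"az": 0}]}}

```text
clock: 13.5
eef_pos: [0.4975, -0.1791, 0.0936]
tcp_rot: [0.042, 0.999, -0.001, 0.0]
ft_force: [0.8, -6.0, -1.6]
gripper_width: 0.0001
```

>>> {"name": "jog_arm", "arguments": {"motion": [{"tx": 0,"ty": 0.0015,"tz": 0,"ax": 0,"ay": 0,"az": 0},{"tx": 0,"ty": 0.0015,"tz": 0,"ax": 0,"ay": 0,"az": 0}]}}

```text
clock: 13.7
eef_pos: [0.4974, -0.1786, 0.0936]
tcp_rot: [0.041, 0.999, -0.001, -0.0]
ft_force: [0.4, -7.4, -1.0]
gripper_width: 0.0004
```

>>> {"name": "jog_arm", "arguments": {"motion": [{"tx": 0,"ty": 0.0015,"tz": 0,"ax": 0,"ay": 0,"az": 0},{"tx": 0,"ty": 0.0015,"tz": 0,"ax": 0,"ay": 0,"az": 0}]}}

```text
clock: 13.9
eef_pos: [0.4974, -0.1779, 0.0937]
tcp_rot: [0.042, 0.999, -0.001, -0.0]
ft_force: [0.4, -7.1, -1.5]
gripper_width: 0.0008
```

>>> {"name": "jog_arm", "arguments": {"motion": [{"tx": 0,"ty": 0.00125,"tz": 0,"ax": 0,"ay": 0,"az": 0},{"tx": 0,"ty": 0.00125,"tz": 0,"ax": 0,"ay": 0,"az": 0}]}}

```text
clock: 14.1
eef_pos: [0.4974, -0.1765, 0.0936]
tcp_rot: [0.042, 0.999, 0.0, -0.0]
ft_force: [-0.9, -1.3, -0.1]
gripper_width: 0.0003
```

Notch 5. Rest with the finger backed off slightly, then the last click.

>>> {"name": "jog_arm", "arguments": {"motion": [{"tx": 0,"ty": -0.0025,"tz": 0,"ax": 0,"ay": 0,"az": 0},{"tx": 0,"ty": -0.0025,"tz": 0,"ax": 0,"ay": 0,"az": 0},{"tx": 0,"ty": -0.0025,"tz": 0,"ax": 0,"ay": 0,"az": 0},{"tx": 0,"ty": -0.0025,"tz": 0,"ax": 0,"ay": 0,"az": 0},{"tx": 0,"ty": -0.0025,"tz": 0,"ax": 0,"ay": 0,"az": 0},{"tx": 0,"ty": -0.0025,"tz": 0,"ax": 0,"ay": 0,"az": 0},{"tx": 0,"ty": 0,"tz": 0,"ax": 0,"ay": 0,"az": 0},{"tx": 0,"ty": 0.002,"tz": 0,"ax": 0,"ay": 0,"az": 0},{"tx": 0,"ty": 0.004,"tz": 0,"ax": 0,"ay": 0,"az": 0},{"tx": 0,"ty": 0.006,"tz": 0,"ax": 0,"ay": 0,"az": 0},{"tx": 0,"ty": 0.006,"tz": 0,"ax": 0,"ay": 0,"az": 0}]}}

```text
clock: 15.2
eef_pos: [0.4975, -0.1746, 0.0936]
tcp_rot: [0.041, 0.999, -0.0, 0.0]
ft_force: [0.8, -3.9, 0.0]
gripper_width: -0.0001
```

>>> {"name": "jog_arm", "arguments": {"motion": [{"tx": 0,"ty": 0.0015,"tz": 0,"ax": 0,"ay": 0,"az": 0},{"tx": 0,"ty": 0.0015,"tz": 0,"ax": 0,"ay": 0,"az": 0}]}}

```text
clock: 15.4
eef_pos: [0.4976, -0.1742, 0.0936]
tcp_rot: [0.042, 0.999, -0.0, 0.0]
ft_force: [-0.8, -4.7, -1.9]
gripper_width: 0.0003
```

>>> {"name": "jog_arm", "arguments": {"motion": [{"tx": 0,"ty": 0.0015,"tz": 0,"ax": 0,"ay": 0,"az": 0},{"tx": 0,"ty": 0.0015,"tz": 0,"ax": 0,"ay": 0,"az": 0}]}}

```text
clock: 15.6
eef_pos: [0.4976, -0.1739, 0.0936]
tcp_rot: [0.042, 0.999, -0.001, 0.0]
ft_force: [1.0, -6.2, -1.7]
gripper_width: 0.0003
```

>>> {"name": "jog_arm", "arguments": {"motion": [{"tx": 0,"ty": 0.00125,"tz": 0,"ax": 0,"ay": 0,"az": 0},{"tx": 0,"ty": 0.00125,"tz": 0,"ax": 0,"ay": 0,"az": 0}]}}

```text
clock: 15.8
eef_pos: [0.4976, -0.1735, 0.0936]
tcp_rot: [0.042, 0.999, -0.001, 0.0]
ft_force: [0.5, -5.9, -1.6]
gripper_width: 0.0004
```

>>> {"name": "jog_arm", "arguments": {"motion": [{"tx": 0,"ty": 0.00125,"tz": 0,"ax": 0,"ay": 0,"az": 0},{"tx": 0,"ty": 0.00125,"tz": 0,"ax": 0,"ay": 0,"az": 0}]}}

```text
clock: 16.0
eef_pos: [0.4975, -0.1729, 0.0937]
tcp_rot: [0.042, 0.999, -0.001, 0.0]
ft_force: [0.4, -6.9, -1.8]
gripper_width: 0.0003
```

>>> {"name": "jog_arm", "arguments": {"motion": [{"tx": 0,"ty": 0.00125,"tz": 0,"ax": 0,"ay": 0,"az": 0},{"tx": 0,"ty": 0.00125,"tz": 0,"ax": 0,"ay": 0,"az": 0}]}}

```text
clock: 16.2
eef_pos: [0.4976, -0.1712, 0.0936]
tcp_rot: [0.042, 0.999, 0.0, 0.0]
ft_force: [0.0, 0.2, -1.0]
gripper_width: 0.0003
```

Notch 6 by click count and position. Retreat, lift, then move to above the pusher.

>>> {"name": "jog_arm", "arguments": {"motion": [{"tx": -0.0015,"ty": -0.015,"tz": 0,"ax": 0,"ay": 0,"az": 0},{"tx": -0.003,"ty": -0.03,"tz": 0,"ax": 0,"ay": 0,"az": 0},{"tx": -0.003,"ty": -0.03,"tz": 0.12,"ax": 0,"ay": 0,"az": 0},{"tx": -0.003,"ty": -0.03,"tz": 0.24,"ax": 0,"ay": 0,"az": 0},{"tx": -0.003,"ty": -0.03,"tz": 0.265,"ax": 0,"ay": 0,"az": 0},{"tx": -0.003,"ty": -0.03,"tz": 0.265,"ax": 0,"ay": 0,"az": 0}]}}

```text
clock: 16.8
eef_pos: [0.4976, -0.1837, 0.2019]
tcp_rot: [0.042, 0.999, 0.0, 0.003]
ft_force: [-0.4, 0.6, 0.1]
gripper_width: 0.0004
```

>>> {"name": "jog_arm", "arguments": {"motion": [{"tx": -0.128,"ty": 1,"tz": 0,"ax": 0,"ay": 0,"az": 0.129},{"tx": -0.128,"ty": 1,"tz": 0,"ax": 0,"ay": 0,"az": 0.129},{"tx": -0.128,"ty": 1,"tz": 0,"ax": 0,"ay": 0,"az": 0.129},{"tx": -0.128,"ty": 1,"tz": 0,"ax": 0,"ay": 0,"az": 0.129},{"tx": -0.128,"ty": 1,"tz": 0,"ax": 0,"ay": 0,"az": 0.129},{"tx": -0.128,"ty": 1,"tz": 0,"ax": 0,"ay": 0,"az": 0.129},{"tx": -0.128,"ty": 1,"tz": 0,"ax": 0,"ay": 0,"az": 0.129},{"tx": -0.128,"ty": 1,"tz": 0,"ax": 0,"ay": 0,"az": 0.129},{"tx": -0.128,"ty": 1,"tz": 0,"ax": 0,"ay": 0,"az": 0.129},{"tx": -0.128,"ty": 1,"tz": 0,"ax": 0,"ay": 0,"az": 0.129},{"tx": -0.128,"ty": 1,"tz": 0,"ax": 0,"ay": 0,"az": 0.129},{"tx": -0.128,"ty": 1,"tz": 0,"ax": 0,"ay": 0,"az": 0.129}], "claw": -1}}

```text
clock: 18.0
eef_pos: [0.445, 0.2151, 0.1989]
tcp_rot: [-0.159, 0.987, -0.0, -0.001]
ft_force: [0.0, 1.5, 1.2]
gripper_width: 0.0847
```

```bash
python3 - <<'E'
from h import *
s=snapshot("side"); t=snapshot("top"); cv2.imwrite("pics/side4.png",s); cv2.imwrite("pics/top4.png",t)
st=state(); print(st["eef_pos"],st["tcp_rot"],st["gripper_width"],st["clock"])
# lever angle, same method as before
k=6; g=cv2.cvtColor(crop(t,285,185,130,110,k),cv2.COLOR_BGR2GRAY); cv2.imwrite("pics/c7.png",np.hstack([crop(t,340,210,65,70,6),crop(s,290,200,65,70,6)]))
c5=np.radians(-4.8); Rz=np.array([[np.cos(c5),-np.sin(c5)],[np.sin(c5),np.cos(c5)]]); O=np.array([.5302,-.1073])
sl=lambda w:(Rz.T@(np.asarray(w)[:2]-O))*1000
px=lambda p:(p[0]/k+285-.42,p[1]/k+185-.42)
for r in range(295,400,12):
    xs=np.where(g[r,440:640]<100)[0]+440
    if len(xs): q=sl(onz("top",px((xs.mean(),r)),.11)); print(q.round(1),np.degrees(np.arctan2(-(q[1]+60),35-q[0])).round(1))
E
```

```text
[0.4452371  0.21526541 0.1994128 ] [-1.59383918e-01  9.87216658e-01 -7.49750266e-05 -1.77062208e-04] 0.08596648724980151 18.1
[ 17.7 -56.3] -12.0
[ 13.2 -55.3] -12.2
[  8.7 -54.6] -11.6
[  4.1 -53.3] -12.2
[ -0.4 -52.4] -12.1
[ -4.9 -52.3] -10.9
[ -9.4 -50.9] -11.6
[-13.9 -50.2] -11.4
[-18.5 -48.7] -11.9
```

Lever angle −11.7° against −11° for notch 6, so notch 6 is confirmed. Before descending I check the open fingers from near.

```bash
python3 - <<'E'
from h import *
s=cv2.imread("pics/side4.png"); e=np.array(state()["eef_pos"])+[0,0,.0245]; a=np.radians(108.35); yv=np.array([np.cos(a),np.sin(a),0]); xv=np.array([np.sin(a),-np.cos(a),0])
x0,y0=275,230
b=cv2.convertScaleAbs(crop(s,x0,y0,130,150,4),alpha=1.5)
for sg in(-1,1):
    for k in(.0435,.0585):
        for q in(-.0095,.0095):
            p=proj("side",e+sg*k*yv+q*xv); p4=((p-[x0,y0])*4).round().astype(int); print(sg,k,q,p4); cv2.circle(b,tuple(map(int,p4)),3,(0,0,255),1)
cv2.imwrite("pics/c8.png",b)
E
```

```text
-1 0.0435 -0.0095 [290 258]
-1 0.0435 0.0095 [251 265]
-1 0.0585 -0.0095 [282 235]
-1 0.0585 0.0095 [244 242]
1 0.0435 -0.0095 [339 403]
1 0.0435 0.0095 [298 411]
1 0.0585 -0.0095 [349 430]
1 0.0585 0.0095 [307 438]
```

View pics/c8.png

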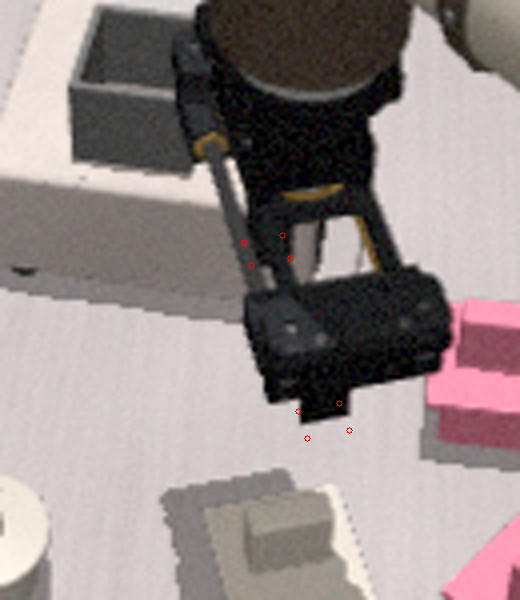

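The near fingertip edge (302–348, ~417) fits the corrected model with an 8 mm thick tip. The lateral error is under 1.5 mm. Centre over the bar and descend.

>>> {"name": "jog_arm", "arguments": {"motion": [{"tx": 0,"ty": 0.0125,"tz": -0.1,"ax": 0,"ay": 0,"az": 0},{"tx": 0,"ty": 0.0125,"tz": -0.2,"ax": 0,"ay": 0,"az": 0},{"tx": 0,"ty": 0.0125,"tz": -0.3,"ax": 0,"ay": 0,"az": 0},{"tx": 0,"ty": 0.0125,"tz": -0.3,"ax": 0,"ay": 0,"az": 0},{"tx": 0,"ty": 0.0125,"tz": -0.34,"ax": 0,"ay": 0,"az": 0},{"tx": 0,"ty": 0.0125,"tz": -0.37,"ax": 0,"ay": 0,"az": 0},{"tx": 0,"ty": 0.0125,"tz": -0.395,"ax": 0,"ay": 0,"az": 0},{"tx": 0,"ty": 0.0125,"tz": -0.41,"ax": 0,"ay": 0,"az": 0},{"tx": 0,"ty": 0.0125,"tz": -0.41,"ax": 0,"ay": 0,"az": 0},{"tx": 0,"ty": 0.0125,"tz": -0.41,"ax": 0,"ay": 0,"az": 0}]}}

```text
clock: 19.1
eef_pos: [0.4456, 0.2218, 0.0363]
tcp_rot: [-0.16, 0.987, 0.0, 0.001]
ft_force: [0.3, -0.0, 1.0]
gripper_width: 0.087
```

>>> {"name": "jog_arm", "arguments": {"motion": [{"tx": 0,"ty": -0.004,"tz": -0.0075,"ax": 0,"ay": 0,"az": 0},{"tx": 0,"ty": -0.004,"tz": -0.0075,"ax": 0,"ay": 0,"az": 0},{"tx": 0,"ty": -0.004,"tz": -0.0075,"ax": 0,"ay": 0,"az": 0}]}}

```text
clock: 19.4
eef_pos: [0.4452, 0.22, 0.0327]
tcp_rot: [-0.16, 0.987, 0.0, 0.0]
ft_force: [-0.3, 0.5, 0.7]
gripper_width: 0.0873
```

>>> {"name": "jog_arm", "arguments": {"motion": [{"tx": 0,"ty": 0,"tz": 0,"ax": 0,"ay": 0,"az": 0},{"tx": 0,"ty": 0,"tz": 0,"ax": 0,"ay": 0,"az": 0},{"tx": 0,"ty": 0,"tz": 0,"ax": 0,"ay": 0,"az": 0},{"tx": 0,"ty": 0,"tz": 0,"ax": 0,"ay": 0,"az": 0},{"tx": 0,"ty": 0,"tz": 0,"ax": 0,"ay": 0,"az": 0},{"tx": 0,"ty": 0,"tz": 0,"ax": 0,"ay": 0,"az": 0},{"tx": 0,"ty": 0,"tz": 0,"ax": 0,"ay": 0,"az": 0},{"tx": 0,"ty": 0,"tz": 0,"ax": 0,"ay": 0,"az": 0},{"tx": 0,"ty": 0,"tz": 0,"ax": 0,"ay": 0,"az": 0},{"tx": 0,"ty": 0,"tz": 0,"ax": 0,"ay": 0,"az": 0},{"tx": 0,"ty": 0,"tz": 0,"ax": 0,"ay": 0,"az": 0},{"tx": 0,"ty": 0,"tz": 0,"ax": 0,"ay": 0,"az": 0}], "claw": 1, "grip_force": 25}}

```text
clock: 20.6
eef_pos: [0.4448, 0.2197, 0.0323]
tcp_rot: [-0.16, 0.987, -0.0, -0.0]
ft_force: [0.0, 0.2, -2.2]
gripper_width: 0.0177
```

Grasped: width 17.7 mm against an 18 mm bar. Lift, then carry to above the chute while turning −23.2°.

>>> {"name": "jog_arm", "arguments": {"motion": [{"tx": 0,"ty": 0,"tz": 0.015,"ax": 0,"ay": 0,"az": 0},{"tx": 0,"ty": 0,"tz": 0.04,"ax": 0,"ay": 0,"az": 0},{"tx": 0,"ty": 0,"tz": 0.1,"ax": 0,"ay": 0,"az": 0},{"tx": 0,"ty": 0,"tz": 0.18,"ax": 0,"ay": 0,"az": 0},{"tx": 0,"ty": 0,"tz": 0.26,"ax": 0,"ay": 0,"az": 0},{"tx": 0,"ty": 0,"tz": 0.34,"ax": 0,"ay": 0,"az": 0},{"tx": 0,"ty": 0,"tz": 0.42,"ax": 0,"ay": 0,"az": 0},{"tx": 0,"ty": 0,"tz": 0.455,"ax": 0,"ay": 0,"az": 0},{"tx": 0,"ty": 0,"tz": 0.46,"ax": 0,"ay": 0,"az": 0},{"tx": 0,"ty": 0,"tz": 0.46,"ax": 0,"ay": 0,"az": 0}]}}

```text
clock: 21.6
eef_pos: [0.4446, 0.2198, 0.2167]
tcp_rot: [-0.16, 0.987, 0.0, -0.0]
ft_force: [0.1, 0.1, -3.6]
gripper_width: 0.018
```

>>> {"name": "jog_arm", "arguments": {"motion": [{"tx": 0.02,"ty": -0.05,"tz": 0,"ax": 0,"ay": 0,"az": -0.01},{"tx": 0.05,"ty": -0.125,"tz": 0,"ax": 0,"ay": 0,"az": -0.025},{"tx": 0.08,"ty": -0.2,"tz": 0,"ax": 0,"ay": 0,"az": -0.04},{"tx": 0.11,"ty": -0.275,"tz": 0,"ax": 0,"ay": 0,"az": -0.056},{"tx": 0.14,"ty": -0.35,"tz": 0,"ax": 0,"ay": 0,"az": -0.072},{"tx": 0.17,"ty": -0.425,"tz": 0,"ax": 0,"ay": 0,"az": -0.088},{"tx": 0.2,"ty": -0.5,"tz": 0,"ax": 0,"ay": 0,"az": -0.104},{"tx": 0.23,"ty": -0.575,"tz": 0,"ax": 0,"ay": 0,"az": -0.118},{"tx": 0.248,"ty": -0.618,"tz": 0,"ax": 0,"ay": 0,"az": -0.126},{"tx": 0.254,"ty": -0.633,"tz": 0,"ax": 0,"ay": 0,"az": -0.129},{"tx": 0.254,"ty": -0.633,"tz": 0,"ax": 0,"ay": 0,"az": -0.129},{"tx": 0.254,"ty": -0.633,"tz": 0,"ax": 0,"ay": 0,"az": -0.129}]}}

```text
clock: 22.8
eef_pos: [0.5461, -0.0328, 0.2157]
tcp_rot: [0.041, 0.999, -0.0, -0.001]
ft_force: [-0.2, 0.4, -3.0]
gripper_width: 0.0177
```

```bash
python3 - <<'E'
from h import *
s=snapshot("side"); t=snapshot("top"); cv2.imwrite("pics/side5.png",s); cv2.imwrite("pics/top5.png",t)
st=state(); e=np.array(st["eef_pos"]); q=np.array(st["tcp_rot"]); print(e,q,st["gripper_width"],st["ft_force"],"tool y deg",2*np.degrees(np.arctan2(q[1],q[0]))-90)
foot=np.array([e[0],e[1],e[2]-.0325]); a=np.radians(2*np.degrees(np.arctan2(q[1],q[0]))-180); R=np.array([[np.cos(a),-np.sin(a)],[np.sin(a),np.cos(a)]])
x0,y0=265,190; b=cv2.convertScaleAbs(crop(s,x0,y0,90,110,6)[:600],alpha=1.4)
for w,z,col in((.037,.045,(0,0,255)),(.037,.051,(0,160,255)),(.028,.006,(255,0,0)),(.025,0,(0,255,0))):
    for sx,sy in((1,1),(1,-1),(-1,-1),(-1,1)):
        p=proj("side",[*(foot[:2]+R@[sx*w,sy*w]),foot[2]+z]); cv2.circle(b,tuple(map(int,(p-[x0,y0]+.5)*6)),3,col,1)
for sx,sy in((1,1),(1,-1),(-1,-1),(-1,1)):
    c=np.radians(-4.9); r=np.array([[np.cos(c),-np.sin(c)],[np.sin(c),np.cos(c)]]); p=proj("side",[*(np.array([.5463,-.0334])+r@[sx*.036,sy*.036]),.16]); cv2.circle(b,tuple(map(int,(p-[x0,y0]+.5)*6)),3,(255,0,255),1)
cv2.imwrite("pics/c9.png",b)
E
```

```text
[ 0.54628466 -0.0323999   0.21630718] [ 4.08169990e-02  9.99166593e-01  4.73728085e-05 -2.99714054e-04] 0.01806816505551263 [-0.10432097 -1.38350194 -1.94354075] tool y deg 85.32141651420429
```

View pics/c9.png

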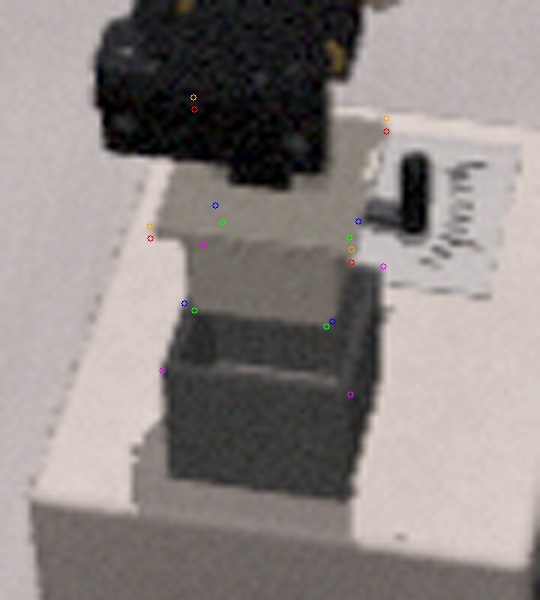

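The held pusher and the chute agree with the model to about 1 mm, inside the ±3 mm clearance: the plug's lower edge is at crop (188–337, ~318) and the chute's near rim at (168–352, ~380). Lower gently, watching the force.

>>> {"name": "jog_arm", "arguments": {"motion": [{"tx": 0.001,"ty": -0.002,"tz": -0.015,"ax": 0,"ay": 0,"az": 0},{"tx": 0.001,"ty": -0.002,"tz": -0.035,"ax": 0,"ay": 0,"az": 0},{"tx": 0.001,"ty": -0.002,"tz": -0.05,"ax": 0,"ay": 0,"az": 0},{"tx": 0.001,"ty": -0.002,"tz": -0.06,"ax": 0,"ay": 0,"az": 0},{"tx": 0.001,"ty": -0.002,"tz": -0.067,"ax": 0,"ay": 0,"az": 0},{"tx": 0.001,"ty": -0.002,"tz": -0.0725,"ax": 0,"ay": 0,"az": 0},{"tx": 0.001,"ty": -0.002,"tz": -0.0725,"ax": 0,"ay": 0,"az": 0}]}}

```text
clock: 23.6
eef_pos: [0.547, -0.0341, 0.1873]
tcp_rot: [0.042, 0.999, -0.0, -0.0]
ft_force: [0.6, -0.1, -1.9]
gripper_width: 0.0177
```

>>> {"name": "jog_arm", "arguments": {"motion": [{"tx": 0,"ty": 0,"tz": -0.004,"ax": 0,"ay": 0,"az": 0},{"tx": 0,"ty": 0,"tz": -0.008,"ax": 0,"ay": 0,"az": 0},{"tx": 0,"ty": 0,"tz": -0.01,"ax": 0,"ay": 0,"az": 0},{"tx": 0,"ty": 0,"tz": -0.01,"ax": 0,"ay": 0,"az": 0}]}}

```text
clock: 24.0
eef_pos: [0.547, -0.0341, 0.1834]
tcp_rot: [0.042, 0.999, -0.0, -0.0]
ft_force: [-0.1, 0.5, -2.5]
gripper_width: 0.0181
```

>>> {"name": "jog_arm", "arguments": {"motion": [{"tx": 0,"ty": 0,"tz": -0.006,"ax": 0,"ay": 0,"az": 0},{"tx": 0,"ty": 0,"tz": -0.012,"ax": 0,"ay": 0,"az": 0},{"tx": 0,"ty": 0,"tz": -0.018,"ax": 0,"ay": 0,"az": 0},{"tx": 0,"ty": 0,"tz": -0.022,"ax": 0,"ay": 0,"az": 0},{"tx": 0,"ty": 0,"tz": -0.022,"ax": 0,"ay": 0,"az": 0}]}}

```text
clock: 24.5
eef_pos: [0.5469, -0.0341, 0.1743]
tcp_rot: [0.042, 0.999, -0.0, -0.0]
ft_force: [-0.1, 0.1, -2.7]
gripper_width: 0.018
```

>>> {"name": "jog_arm", "arguments": {"motion": [{"tx": 0,"ty": 0,"tz": -0.008,"ax": 0,"ay": 0,"az": 0},{"tx": 0,"ty": 0,"tz": -0.016,"ax": 0,"ay": 0,"az": 0},{"tx": 0,"ty": 0,"tz": -0.024,"ax": 0,"ay": 0,"az": 0},{"tx": 0,"ty": 0,"tz": -0.032,"ax": 0,"ay": 0,"az": 0},{"tx": 0,"ty": 0,"tz": -0.038,"ax": 0,"ay": 0,"az": 0},{"tx": 0,"ty": 0,"tz": -0.038,"ax": 0,"ay": 0,"az": 0}]}}

```text
clock: 25.1
eef_pos: [0.5468, -0.0341, 0.159]
tcp_rot: [0.042, 0.999, -0.0, -0.001]
ft_force: [-0.8, 0.2, -3.1]
gripper_width: 0.0179
```

>>> {"name": "jog_arm", "arguments": {"motion": [{"tx": 0,"ty": 0,"tz": -0.005,"ax": 0,"ay": 0,"az": 0},{"tx": 0,"ty": 0,"tz": -0.01,"ax": 0,"ay": 0,"az": 0},{"tx": 0,"ty": 0,"tz": -0.015,"ax": 0,"ay": 0,"az": 0},{"tx": 0,"ty": 0,"tz": -0.02,"ax": 0,"ay": 0,"az": 0},{"tx": 0,"ty": 0,"tz": -0.0225,"ax": 0,"ay": 0,"az": 0},{"tx": 0,"ty": 0,"tz": -0.0225,"ax": 0,"ay": 0,"az": 0}]}}

```text
clock: 25.7
eef_pos: [0.547, -0.0341, 0.1503]
tcp_rot: [0.042, 0.999, -0.0, -0.0]
ft_force: [-0.2, -0.0, -1.3]
gripper_width: 0.0176
```

>>> {"name": "jog_arm", "arguments": {"motion": [{"tx": 0,"ty": 0,"tz": -0.00125,"ax": 0,"ay": 0,"az": 0},{"tx": 0,"ty": 0,"tz": -0.0025,"ax": 0,"ay": 0,"az": 0},{"tx": 0,"ty": 0,"tz": -0.0025,"ax": 0,"ay": 0,"az": 0}]}}

```text
clock: 26.0
eef_pos: [0.5471, -0.034, 0.1495]
tcp_rot: [0.042, 0.999, 0.0, -0.0]
ft_force: [0.7, -0.0, -1.9]
gripper_width: 0.0178
```

>>> {"name": "jog_arm", "arguments": {"motion": [{"tx": 0,"ty": 0,"tz": -0.00125,"ax": 0,"ay": 0,"az": 0},{"tx": 0,"ty": 0,"tz": -0.0025,"ax": 0,"ay": 0,"az": 0},{"tx": 0,"ty": 0,"tz": -0.0025,"ax": 0,"ay": 0,"az": 0}]}}

```text
clock: 26.3
eef_pos: [0.5471, -0.034, 0.1485]
tcp_rot: [0.042, 0.999, 0.0, -0.0]
ft_force: [-0.0, -1.0, -2.3]
gripper_width: 0.018
```

>>> {"name": "jog_arm", "arguments": {"motion": [{"tx": 0,"ty": 0,"tz": -0.00125,"ax": 0,"ay": 0,"az": 0},{"tx": 0,"ty": 0,"tz": -0.0025,"ax": 0,"ay": 0,"az": 0},{"tx": 0,"ty": 0,"tz": -0.0025,"ax": 0,"ay": 0,"az": 0}]}}

```text
clock: 26.6
eef_pos: [0.547, -0.0341, 0.1475]
tcp_rot: [0.042, 0.999, -0.0, -0.0]
ft_force: [0.5, 1.2, -2.6]
gripper_width: 0.0175
```

>>> {"name": "jog_arm", "arguments": {"motion": [{"tx": 0,"ty": 0,"tz": -0.00125,"ax": 0,"ay": 0,"az": 0},{"tx": 0,"ty": 0,"tz": -0.0025,"ax": 0,"ay": 0,"az": 0},{"tx": 0,"ty": 0,"tz": -0.0025,"ax": 0,"ay": 0,"az": 0}]}}

```text
clock: 26.9
eef_pos: [0.5472, -0.034, 0.1472]
tcp_rot: [0.041, 0.999, -0.0, 0.0]
ft_force: [-2.6, 0.6, 3.3]
gripper_width: 0.0178
```

>>> {"name": "jog_arm", "arguments": {"motion": [{"tx": 0,"ty": 0,"tz": -0.00125,"ax": 0,"ay": 0,"az": 0},{"tx": 0,"ty": 0,"tz": -0.0025,"ax": 0,"ay": 0,"az": 0},{"tx": 0,"ty": 0,"tz": -0.0025,"ax": 0,"ay": 0,"az": 0}]}}

```text
clock: 27.2
eef_pos: [0.5472, -0.034, 0.1471]
tcp_rot: [0.041, 0.999, -0.0, 0.0]
ft_force: [-3.0, 2.8, 7.2]
gripper_width: 0.0178
```

Flange home at reported z = 0.1472, against 0.1475 predicted. Relieve the push, open, and lift straight up.

>>> {"name": "jog_arm", "arguments": {"motion": [{"tx": 0,"ty": 0,"tz": 0.003,"ax": 0,"ay": 0,"az": 0},{"tx": 0,"ty": 0,"tz": 0.003,"ax": 0,"ay": 0,"az": 0}]}}

```text
clock: 27.4
eef_pos: [0.5472, -0.034, 0.1472]
tcp_rot: [0.041, 0.999, 0.0, 0.0]
ft_force: [-2.7, 1.8, 3.6]
gripper_width: 0.0177
```

>>> {"name": "jog_arm", "arguments": {"motion": [{"tx": 0,"ty": 0,"tz": 0,"ax": 0,"ay": 0,"az": 0},{"tx": 0,"ty": 0,"tz": 0,"ax": 0,"ay": 0,"az": 0},{"tx": 0,"ty": 0,"tz": 0,"ax": 0,"ay": 0,"az": 0},{"tx": 0,"ty": 0,"tz": 0,"ax": 0,"ay": 0,"az": 0},{"tx": 0,"ty": 0,"tz": 0,"ax": 0,"ay": 0,"az": 0},{"tx": 0,"ty": 0,"tz": 0,"ax": 0,"ay": 0,"az": 0},{"tx": 0,"ty": 0,"tz": 0,"ax": 0,"ay": 0,"az": 0},{"tx": 0,"ty": 0,"tz": 0,"ax": 0,"ay": 0,"az": 0}], "claw": -1}}

```text
clock: 28.2
eef_pos: [0.5471, -0.034, 0.1467]
tcp_rot: [0.042, 0.999, 0.0, 0.0]
ft_force: [0.4, -1.7, 0.3]
gripper_width: 0.0739
```

>>> {"name": "jog_arm", "arguments": {"motion": [{"tx": 0,"ty": 0,"tz": 0.02,"ax": 0,"ay": 0,"az": 0},{"tx": 0,"ty": 0,"tz": 0.06,"ax": 0,"ay": 0,"az": 0},{"tx": 0,"ty": 0,"tz": 0.12,"ax": 0,"ay": 0,"az": 0},{"tx": 0,"ty": 0,"tz": 0.22,"ax": 0,"ay": 0,"az": 0},{"tx": -0.1,"ty": 0,"tz": 0.3,"ax": 0,"ay": 0,"az": 0},{"tx": -0.2,"ty": 0.05,"tz": 0.3,"ax": 0,"ay": 0,"az": 0},{"tx": -0.3,"ty": 0.15,"tz": 0.3,"ax": 0,"ay": 0,"az": 0},{"tx": -0.3,"ty": 0.25,"tz": 0.3,"ax": 0,"ay": 0,"az": 0},{"tx": -0.3,"ty": 0.35,"tz": 0.3,"ax": 0,"ay": 0,"az": 0},{"tx": -0.3,"ty": 0.45,"tz": 0.3,"ax": 0,"ay": 0,"az": 0},{"tx": -0.3,"ty": 0.45,"tz": 0.3,"ax": 0,"ay": 0,"az": 0},{"tx": -0.3,"ty": 0.45,"tz": 0.3,"ax": 0,"ay": 0,"az": 0}]}}

```text
clock: 29.4
eef_pos: [0.4269, 0.1467, 0.2672]
tcp_rot: [0.041, 0.999, 0.0, 0.0]
ft_force: [0.3, -0.8, 0.0]
gripper_width: 0.0869
```

```bash
python3 - <<'E'
from h import *
s=snapshot("side"); t=snapshot("top"); cv2.imwrite("pics/side6.png",s); cv2.imwrite("pics/top6.png",t)
st=state(); print(st["clock"],st["eef_pos"],st["gripper_width"],st["ft_force"])
a=crop(s,265,190,90,110,5); b=crop(t,288,188,64,110,5)
cv2.imwrite("pics/c10.png",np.hstack([a,b]))
E
```

```text
29.5 [0.42705583 0.14547141 0.26706928] 0.0867739758032017 [ 0.69439309  0.04718051 -0.43967115]
```

View pics/c10.png

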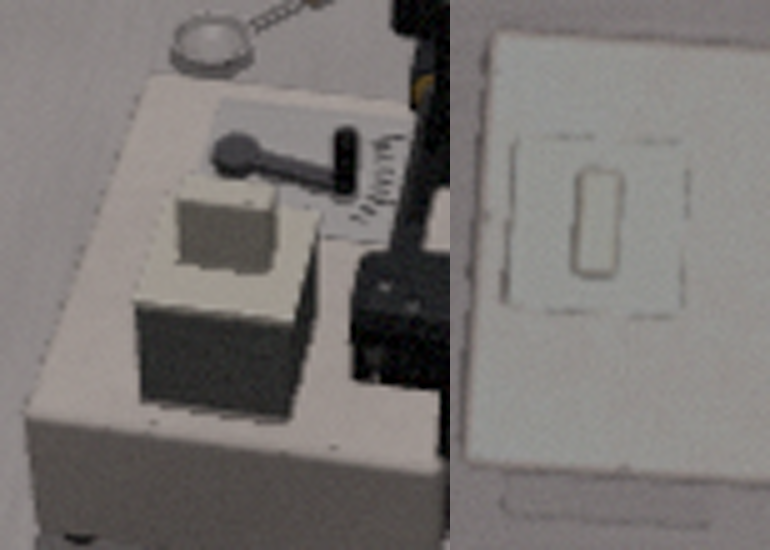

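The last picture shows the flange lying evenly on the rim, at side crop (135,303)–(295,320), with the lever at the long stroke of notch 6. A numeric check of flange height and lever angle, then hand in.

```bash
python3 - <<'E'
from h import *
S=lambda p:(p[0]/5+265-.4,p[1]/5+190-.4); T=lambda p:((p[0]-450)/5+288-.4,p[1]/5+188-.4)
for a,b in zip([(136,300),(294,316),(320,212)],[(515,137),(507,302),(683,314)][:1]+[(507,302),(683,314)]): X,e=tri(S(a),T(b)); print("flange top corner",X.round(4),round(e,4))
t=cv2.imread("pics/top6.png"); g=cv2.cvtColor(crop(t,285,185,130,110,6),cv2.COLOR_BGR2GRAY); c=np.radians(-4.8)
A=[]
for r in range(295,400,8):
    xs=np.where(g[r,440:640]<100)[0]+440
    if len(xs):
        w=onz("top",(xs.mean()/6+284.58,r/6+184.58),.11)[:2]-[.5302,-.1073]; x=w[0]*np.cos(c)+w[1]*np.sin(c); y=-w[0]*np.sin(c)+w[1]*np.cos(c); A.append(np.degrees(np.arctan2(-(y+.06),.035-x)))
print("lever angle",np.mean(A))
# bystanders moved? difference of top views away from arm
d=cv2.absdiff(cv2.GaussianBlur(cv2.imread("pics/top0.png"),(5,5),0),cv2.GaussianBlur(t,(5,5),0)).max(2)
for n,(x,y) in dict(tamper=(208,213),cup=(149,256),lid=(160,298),jarA=(228,135),jarB=(315,133),bottle=(379,137),spoon=(483,228),pink1=(269,327),pink2=(207,338)).items(): print(n,int((d[y-22:y+22,x-22:x+22]>50).sum()),end=" ")
print(state()["clock"],sign_off())
E
```

```text
flange top corner [5.849e-01 1.000e-04 1.659e-01] 0.0009
flange top corner [0.5138 0.0052 0.1672] 0.003
flange top corner [ 0.5077 -0.0694  0.1629] 0.0009
lever angle -11.77350716170032
tamper 0 cup 16 lid 1404 jarA 0 jarB 0 bottle 0 spoon 0 pink1 405 pink2 880 the job is handed in; nothing more can be done
29.5 None
```

The slicer is set up as asked, and I handed the job in at about 29.5 s with the gripper open and clear.

**Lever:** It started in notch 2. I pushed it with the shut fingertips through 3, 4, 5 and 6, one click at a time, with a pause of at least half a second in 4 and 5. The largest push I read was about 7.5 N. From above, the arm lies at −11.8°; by your figures notch 6 is −11.0°, and its stroke measured −11.1°.

**Pusher:** I lowered it freely down the chute until the flange met the rim at the predicted height, with a final upward force of about 7 N. I eased that and let go. The flange top's corners measure 163, 166 and 167 mm against 166 expected.

**Checks that disagreed:**
- **Fingertip height:** The real fingertips were about 24.5 mm higher than the reported tool position. I spotted this in the pictures, confirmed it with a gentle touch on the housing top (3.8 N), and corrected every height for it.
- **Bystanders:** A before/after comparison of the top view showed no change at the tamper, jars, bottle or spoon, and almost none at the cup. The patches around the lid and the two pink pushers did change. I put that down to the arm and its shadow over them, since nothing was reached for there, but I did not verify it.

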